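# Put the simulator shifter into third

### The arm

A 7-joint arm with a two-finger parallel gripper is mounted at the origin on the work surface. World frame = base frame: x ahead of the robot, y to its left, z up, the work surface at z = 0. Lengths are in m, angles in rad, forces in N, time in s.
With the tool pointing down it reaches from about 0.4 to 0.875 m from the base axis. Payload 6.5 kg.
Tool frame: the origin (TCP) lies at the very end of the fingers, on their centre line; the grasp point (between the pads) lies 19 mm behind it; z points along the fingers, y is the direction in which the jaws open and shut (so a half turn about z gives the same grasp; the last joint's range is limited). The gripper opens to 85 mm and grips with 20 to 120 N. Pads are 22 mm wide; open, the fingers measure 114 mm over their backs; the gripper's body (76 mm by 85 mm) begins 54 mm behind the grasp point. The pads swing forward as they close: fully open they stand 13 mm farther back than shut.
Start: joints at [-1.362, 0.536, -0.004, 1.538, 0.003, 1.067, -0.071], TCP at [0.176, 0.626, 0.231] pointing down, gripper open.
Joint ranges: [-2.7, 2.7], [-0.37, 2.16], [-1.27, 1.26], [0.24, 2.4], [-1.31, 4.45], [0.19, 1.91], [-2.76, 2.76]. Speed limits (rad/s): [2.39, 2.39, 3.14, 3.14, 3.14, 3.14, 3.14].

### API

Orientations are given as a unit quaternion [w, x, y, z].
In Python, from station import * gives the robot as it stands.
- The arm moves only by the tool servo_tool, never from a script. Its argument "steps" is a list of rows, each an object with "offset": the shift along the tool's x, y, z in m, a list of three; "turn": the turn, a rotation vector about the tool's x, y, z in degrees, a list of three; "jaw": the finger opening in m, from 0 to 0.0854. In form: [{"offset": [tx, ty, tz], "turn": [rx, ry, rz], "jaw": jaw}, ...]. A call has exactly 10 rows; each row is the pose to reach, as a shift and turn from the pose commanded when the call began, along the tool's axes at that moment; what a row does not reach only later rows make up. A row lasts 1/10 s, in which the tool goes at most 50 mm and 8.59 degrees, less where a joint would pass 70% of its speed; a pose out of reach is approached as far as the arm can. A call with a gripper value outside its range is refused whole. The fingers move at their own pace and stop on an object; "force" is the grip in N (left out, the last holds). Time passes only in rows, so rows that repeat a pose let the fingers close, or fill a call up. It gives the time, the measured TCP pose, the force and the opening at its end, in the units of the state.
- read_state(): the state, without advancing time (a new reading comes with each control period).
- snapshot(name): name is "scene" or "top"; returns the picture (384x512x3 uint8, red, green, blue); there is no depth.
- get_calibration(name): a dict with "camera_matrix" (3x3 intrinsics, pixels), "xyz" and "orientation" of the camera in the world. Camera axes: x right, y down, z forward; pixel columns grow to the right and rows downward; lengths in m; the calibration is good to about 2 mm. A picture is of the moment at which its call begins. get_calibration takes no time and is no camera call.
- sign_off(): hands the job in, once; it reports no verdict.
Trained networks look in the newest picture that a camera, given by its name, has taken for a name from the list of things; names that differ only in an ending like _2 or _b are one class to them, and where a whole thing is asked for, a point or a joint stands for the part that bears it (a point fixed in the world has none). Each returns a list of dicts, best first, with "conf" (0 to 1); they miss things now and then, are a little off and sometimes report something else, mostly with a low value. They report only what shows in the picture. A call takes as long as a camera call.
- trace(label, camera): "mask" (384x512 bool, what is visible of it) and "point" ([column, row] in pixels, amid what is visible of it).
- mark_of(label, camera): "point" ([column, row] in pixels: a listed point, or the origin of a listed thing).
The state is a dict: "t": time; "joint_positions": joint angles; "qvel": joint speeds; "joint_efforts": joint torques, N m; "ee_pos": TCP position; "orientation": TCP orientation; "contact_force": force on the tool from outside, world axes, zero at the start; "torque": the same for the moment, N m; "gripper_width": finger opening in m.
Only numpy, scipy, OpenCV 4.12 (cv2) and the standard library are available. Lean on these libraries where they do the work, as an engineer would, in place of code of your own. Each camera call takes 0.05 s, during which the arm holds its last target.

### The job

Put the simulator's gear lever into third by pushing its knob with the fingertips, never taking it between the fingers: along the left-hand slot to neutral if it is in a gear, across to the middle plane, then forward until it is fully home. Push gently, do not catch fourth, fifth or sixth on the way, leave the reverse ring down, and leave everything else on the bench where it is.

Things in the scene. Friction and masses are not known exactly. Their poses are not given: they have to be found in the camera images.
- shifter: The shifter, fixed to the bench: steel base plate 200 x 150 x 10 mm, on it a dark housing 120 x 100 mm with an aluminium gate plate on top, its upper face 139 mm above the bench. Origin: centre of the underside of the base plate. x = forward (the way the driver looks: away from the robot, within 0.36 rad of straight ahead), y = the driver's left, z = up.
- gate (a point): Middle of the H gate's cross slot (neutral), on the plate's upper face. Cross slot along the shifter's y; three slots along x cross it: left plane first (forward) and second (rear), middle plane third and fourth, right plane fifth and sixth. Slots 14 mm wide, stem 11 mm; the webs between the slots are 8 mm wide with rounded ends that guide a stem a few mm off.
- knob (a point): Centre of the ball knob on the lever: black ball of 50 mm diameter, its centre 200 mm from the lever's pivot, so 235 mm above the bench when upright. Neighbouring planes are 44 mm apart at the knob, and each gear is 48 mm forward or back of neutral. Nothing stands beside the knob at its height.
- lever: The lever: steel stem 11 mm thick with the ball knob and, below it, the reverse ring. Origin: the pivot, 35 mm straight above the shifter's origin; z runs up the stem to the knob. No spring and no detent: friction (about 3 N at the knob) keeps it where it is left.
- lever_fore (a joint): Tilt of the lever forward, rad: 0 = neutral, +0.24 = fully forward (end of the slot of first, third or fifth), -0.24 = fully back. Turns about the lever's y axis.
- lever_side (a joint): Tilt of the lever to the driver's right (the shifter's -y), rad: -0.22 = left plane (first/second), 0 = middle plane (third/fourth), +0.22 = right plane (fifth/sixth). Turns about the shifter's x axis. At the start the lever stands in the left plane, anywhere from second through neutral to first.
- reverse_ring (a joint): Reverse lock-out ring on the stem: aluminium collar 30 to 36 mm across, 12 mm high, its underside 150 mm from the pivot, its top 13 mm below the ball. Value = how far it is pulled up towards the knob, m (0 to 0.008); a spring holds it down with 8 N.
- spare_knob: Loose pear-shaped black gear knob, 44 mm across, 56 mm tall, standing left of the shifter. Bystander.
- screwdriver: Loose screwdriver lying right of the shifter. Bystander.
- cleaner: Loose small clear bottle, 52 mm across, 130 mm tall, standing beyond the shifter. Bystander.
- slot_car_a: Loose model car, 120 mm long, between the robot and the shifter. Bystander.
- slot_car_b: Loose model car, 120 mm long, at the right side of the bench. Bystander.
- controller: Loose pistol-shaped hand controller, 105 mm long, 35 mm high, at the left side. Bystander.
- multimeter: Loose hand multimeter, 150 x 75 x 45 mm, at the near right. Bystander.
- tape_roll: Loose roll of paper tape, 72 mm across, 19 mm high, at the near left. Bystander.

How it is judged:
By the outcome, as a careful person would: the job done as asked, in the order asked, and still so for the second after the job is handed in, with the robot touching nothing.
It also fails if it takes over 51 s, if anything falls off the work surface, if the arm or the gripper's body presses on something with over 40 N, if the wrist force passes 120 N, or if a joint passes its speed limit or range.

## Working session

There is one attempt and no reset: what is moved stays moved. The work goes in short steps, Python scripts to look and compute and a tool call to move; the robot and the scene stay as the last step left them, time stands still between calls to the robot, and variables do not carry over. Pictures are saved under pics/ and viewed, and the job is handed in when it is done.

Besides the shell and the picture viewer there is one more tool, called after ">>>" by a JSON object that holds its "method" and its "body", one argument or row to a line. servo_tool: Moves the arm, as the interface text tells. Its arguments: {"type":"object","properties":{"steps":{"type":"array"},"force":{"type":"number"}},"required":["steps"]}

```bash
mkdir -p pics; ls; cat > h.py <<'E'
from station import *
import numpy as np, cv2
from scipy.spatial.transform import Rotation as R
def Rq(q): return R.from_quat([q[1],q[2],q[3],q[0]]).as_matrix()
def ray(cam,p):
    c=get_calibration(cam);K=np.array(c["camera_matrix"]);d=Rq(c["orientation"])@np.linalg.inv(K)@np.array([p[0],p[1],1.])
    return np.array(c["xyz"]),d/np.linalg.norm(d)
def tri(p1,p2,c1="scene",c2="top"):
    o1,d1=ray(c1,p1);o2,d2=ray(c2,p2)
    s=np.linalg.lstsq(np.c_[d1,-d2],o2-o1,rcond=None)[0]
    a=o1+s[0]*d1;b=o2+s[1]*d2
    return (a+b)/2,np.linalg.norm(a-b)
def proj(cam,X):
    c=get_calibration(cam);K=np.array(c["camera_matrix"]);x=K@(Rq(c["orientation"]).T@(np.array(X)-np.array(c["xyz"])))
    return x[:2]/x[2]
def atz(cam,p,z):
    o,d=ray(cam,p);return o+d*(z-o[2])/d[2]
def save(im,n): cv2.imwrite("pics/"+n+".png",im[:,:,::-1])
E
python3 - <<'E'
from h import *
print(read_state())
for c in("scene","top"):
    save(snapshot(c),c+"0"); print(get_calibration(c))
    for l in("shifter","gate","knob","lever"):
        for m in mark_of(l,c)[:2]: print(c,l,"mark",m["point"],m["conf"])
    for l in ("knob","reverse_ring"):
        for m in trace(l,c)[:2]: print(c,l,"trace",m["point"],m["conf"],m["mask"].sum())
E
```

```text
pics
{'t': 0.0, 'joint_positions': array([-1.36223936,  0.53720072, -0.00447373,  1.53883772,  0.00257703,
        1.06728542, -0.07121585]), 'qvel': array([ 0.0004626 ,  0.00083006,  0.00083919, -0.00051307, -0.00059563,
        0.00141821,  0.00088534]), 'joint_efforts': array([ 7.89955793e-04, -5.83409643e+01,  1.04876071e+00, -2.59103841e+01,
        1.23401688e-02,  9.75189556e-03,  3.55229957e-06]), 'ee_pos': array([0.1761759 , 0.62503081, 0.23040415]), 'orientation': array([-7.41152930e-05,  1.36909528e-01,  9.90583180e-01, -8.59661363e-04]), 'contact_force': array([ 0.14232394, -0.34117418,  0.18465099]), 'torque': array([ 0.00107573,  0.04251368, -0.02190112]), 'gripper_width': 0.08552063119895693}
{'camera_matrix': array([[415.68871977,   0.        , 254.02488551],
       [  0.        , 415.68871977, 195.74859292],
       [  0.        ,   0.        ,   1.        ]]), 'xyz': array([ 1.14444814, -0.10824827,  1.10989293]), 'orientation': array([-0.23017692,  0.71542682,  0.63110653, -0.19206143])}
scene shifter mark [228.6, 236.9] 0.59
scene gate mark [224.7, 212.1] 0.71
scene gate mark [347.3, 162.7] 0.19
scene knob mark [236.4, 183.9] 0.6
scene knob trace [232.6, 192.0] 0.81 466
scene reverse_ring trace [350.9, 162.3] 0.4 267
{'camera_matrix': array([[414.42907252,   0.        , 253.02339195],
       [  0.        , 414.42907252, 185.35857092],
       [  0.        ,   0.        ,   1.        ]]), 'xyz': array([0.25796097, 0.0136464 , 1.45780996]), 'orientation': array([-0.05856296,  0.70749548, -0.70032648,  0.07458786])}
top shifter mark [275.0, 188.3] 0.85
top gate mark [276.5, 180.5] 0.77
top knob mark [269.8, 184.8] 0.59
top knob trace [268.8, 185.4] 0.7 203
```

```bash
python3 - <<'E'
from h import *
import cv2
a=cv2.imread("pics/scene0.png");b=cv2.imread("pics/top0.png")
cv2.imwrite("pics/scene0c.png",cv2.resize(a[130:280,150:350],None,fx=4,fy=4,interpolation=cv2.INTER_CUBIC))
cv2.imwrite("pics/top0c.png",cv2.resize(b[110:260,190:390],None,fx=4,fy=4,interpolation=cv2.INTER_CUBIC))
for n,p,q in(("sh",[228.6,236.9],[275,188.3]),("gate",[224.7,212.1],[276.5,180.5]),("knob",[236.4,183.9],[269.8,184.8])): print(n,tri(p,q))
E
```

```text
sh (array([ 0.52563583, -0.09197177,  0.00850957]), np.float64(0.009300576110164467))
gate (array([ 0.52527133, -0.09212686,  0.14640745]), np.float64(0.0022279928746938484))
knob (array([ 0.49507872, -0.06006907,  0.23118668]), np.float64(0.007845174585448733))
```

View pics/scene0.png

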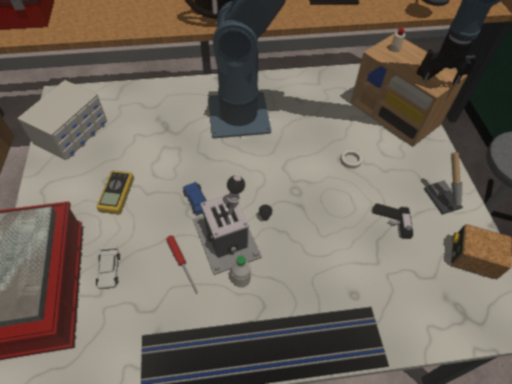

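View pics/top0.png

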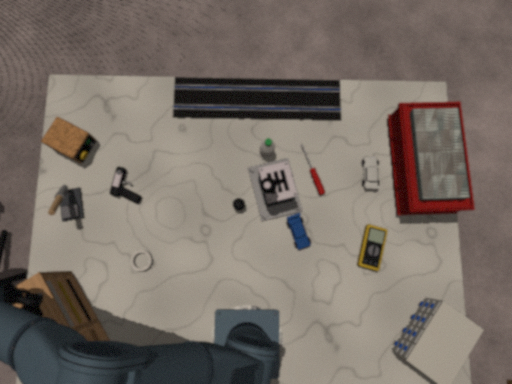

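View pics/scene0c.png

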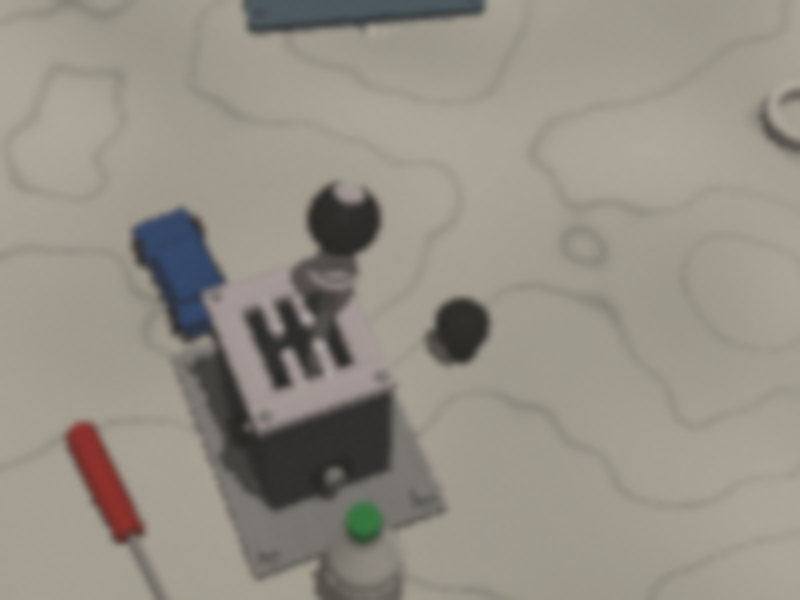

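View pics/top0c.png

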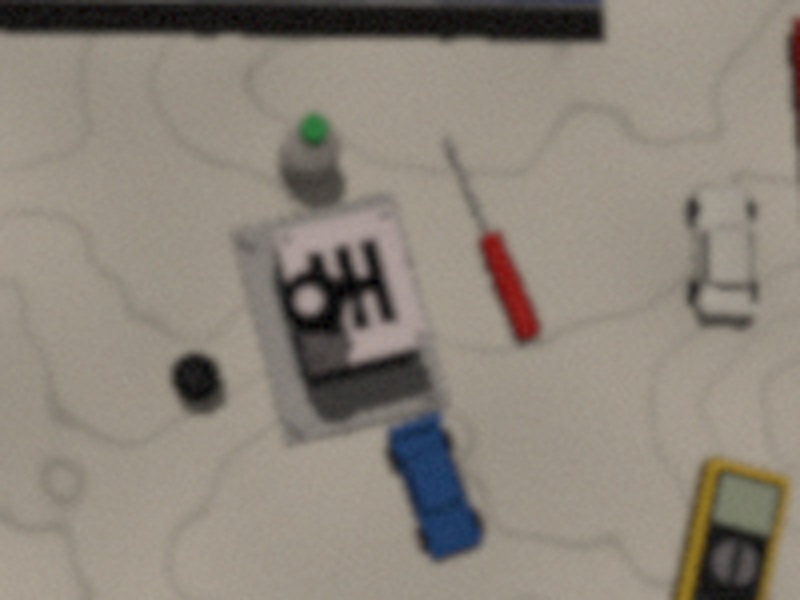

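The scene view shows the knob at about (236,184), behind the left slot. The top view shows it at about (268,184.5), with the base plate turned slightly clockwise. The blue car is close behind the base plate and the bottle is ahead of it. Next I'll fit the yaw from the plate corners.

```bash
python3 - <<'E'
from h import *
from scipy.optimize import least_squares
# corners (x,y,z in shifter)
T=lambda u,v:(190+u/4,110+v/4); S=lambda u,v:(150+u/4,130+v/4)
obs=[("top",T(238,235),(.1,.075,.01)),("top",T(388,198),(.1,-.075,.01)),("top",T(445,405),(-.1,-.075,.01)),("top",T(288,443),(-.1,.075,.01)),
("scene",S(445,508),(.1,.075,.01)),("scene",S(258,577),(.1,-.075,.01)),
("scene",S(204,293),(-.06,-.05,.139)),("scene",S(258,432),(.06,-.05,.139)),("scene",S(396,380),(.06,.05,.139)),
("top",T(392,205),(.06,-.05,.139)),("top",T(275,236),(.06,.05,.139)),("top",T(425,345),(-.06,-.05,.139))]
def P(p,X):
    c,s=np.cos(p[2]),np.sin(p[2]);return np.array([p[0]+c*X[0]-s*X[1],p[1]+s*X[0]+c*X[1],X[2]])
f=lambda p:np.concatenate([proj(c,P(p,X))-np.array(o) for c,o,X in obs])
r=least_squares(f,[.525,-.092,-.2],loss="soft_l1")
print(r.x,f(r.x).reshape(-1,2).round(1).tolist())
p=r.x
k,e=tri(S(344,218),T(311,298));print("knob tri",k,e)
k2=[S(344,218),T(311,298)]
def K(q):
    f_,s_=q; # rotation: side about x (to -y by positive), then fore about lever y
    v=R.from_rotvec([s_,0,0]).as_matrix()@R.from_rotvec([0,f_,0]).as_matrix()@np.array([0,0,.2])
    return P(p,v+[0,0,.035])
g=lambda q:np.r_[proj("scene",K(q))-k2[0],proj("top",K(q))-k2[1]]
rr=least_squares(g,[0,-.22]);print(rr.x,rr.fun,K(rr.x))
for q in((0,-.22),(0,0),(.24,0),(-.24,-.22)):print(q,K(q))
for l,z in(("cleaner",.13),("spare_knob",.056)):
    for c in("scene","top"):
        for m in trace(l,c)[:1]:print(l,c,m["point"],m["conf"],atz(c,m["point"],z/2))
E
```

```text
[ 0.52339988 -0.09452542  0.25248248] [[-2.3, -1.8], [0.6, -2.1], [0.9, -0.4], [-1.1, 0.2], [0.5, -1.3], [-1.3, -1.2], [-0.7, -1.5], [-0.4, -1.4], [0.1, -0.2], [-0.5, -0.6], [-0.8, -1.4], [0.8, -0.6]]
knob tri [ 0.49589205 -0.05760518  0.22903153] 0.0005856247787690411
[-0.08645318 -0.21569941] [-0.08798548 -0.10102353 -0.1042631  -0.09360985] [ 0.49602489 -0.05754521  0.22963575]
(0, -0.22) [ 0.51249676 -0.05226328  0.23017949]
(0, 0) [ 0.52339988 -0.09452542  0.235     ]
(0.24, 0) [ 0.56943315 -0.08264939  0.22926759]
(-0.24, -0.22) [ 0.466776   -0.06535062  0.22458525]
cleaner scene [241.4, 271.6] 0.77 [ 0.6693253  -0.06415732  0.065     ]
cleaner top [266.9, 144.8] 0.53 [ 0.66870495 -0.06429378  0.065     ]
spare_knob scene [269.2, 212.1] 0.69 [0.46543028 0.04499236 0.028     ]
spare_knob top [239.5, 205.5] 0.57 [0.4591542 0.028669  0.028    ]
```

The lever sits in the left plane, partway back (fore about -0.086, 17 mm behind neutral at the knob). The shifter yaw is about 0.252 rad. I'll use closed fingers as a pusher and turn the tool so its x axis lies along the shifter's forward direction. First move: lift, close the jaw, and turn partway.

>>> {"method": "servo_tool", "body": {
  "steps": [
    {"offset": [0,0,-0.012],"turn": [0,0,7],"jaw": 0},
    {"offset": [0,0,-0.024],"turn": [0,0,14],"jaw": 0},
    {"offset": [0,0,-0.036],"turn": [0,0,21],"jaw": 0},
    {"offset": [0,0,-0.048],"turn": [0,0,28],"jaw": 0},
    {"offset": [0,0,-0.06],"turn": [0,0,35],"jaw": 0},
    {"offset": [0,0,-0.072],"turn": [0,0,42],"jaw": 0},
    {"offset": [0,0,-0.084],"turn": [0,0,49],"jaw": 0},
    {"offset": [0,0,-0.096],"turn": [0,0,56],"jaw": 0},
    {"offset": [0,0,-0.108],"turn": [0,0,63],"jaw": 0},
    {"offset": [0,0,-0.12],"turn": [0,0,70],"jaw": 0}
  ],
  "force": 40
}}

```text
t: 1.9
ee_pos: [0.1763, 0.6256, 0.3518]
orientation: [-0.0, 0.682, 0.731, 0.0]
contact_force: [0.3, 0.7, -0.4]
gripper_width: -0.0006
```

```bash
cat >> h.py <<'E'
SP=np.array([.5238,-.0938,.2525])
def toS(w):
    c,s=np.cos(SP[2]),np.sin(SP[2]);d=np.array(w[:2])-SP[:2];return np.array([c*d[0]+s*d[1],-s*d[0]+c*d[1],w[2]])
def toW(x):
    c,s=np.cos(SP[2]),np.sin(SP[2]);return np.array([SP[0]+c*x[0]-s*x[1],SP[1]+s*x[0]+c*x[1],x[2]])
def st():
    s=read_state();M=Rq(s["orientation"])
    print("t",round(s["t"],2),"w",s["ee_pos"].round(4),"S",toS(s["ee_pos"]).round(4),"F",s["contact_force"].round(2),"w",round(s["gripper_width"],4),"j7",s["joint_positions"].round(2))
    print("xaxis yaw deg",np.degrees(np.arctan2(M[1,0],M[0,0])).round(2),"rel shifter",(np.degrees(np.arctan2(M[1,0],M[0,0])-SP[2])).round(2),"z",M[:,2].round(4))
    return s,M
def goto(w):
    s,M=st();print("offset",(M.T@(np.array(w)-s["ee_pos"])).round(4))
E
python3 - <<'E'
from h import *
goto([.42,.36,.35]); goto(toW([-.1,.035,.35])); print(toW([-.1,.035,.35]))
E
```

```text
t 1.9 w [0.1763 0.6256 0.3518] S [-0.1568  0.7834  0.3518] F [ 0.34  0.72 -0.41] w -0.0006 j7 [-1.55  0.45  0.27  1.4  -0.12  1.3  -1.2 ]
xaxis yaw deg 93.97 rel shifter 79.51 z [-0.e+00  1.e-04 -1.e+00]
offset [-0.2818  0.2247  0.0018]
t 1.9 w [0.1763 0.6256 0.3518] S [-0.1568  0.7834  0.3518] F [ 0.34  0.72 -0.41] w -0.0006 j7 [-1.55  0.45  0.27  1.4  -0.12  1.3  -1.2 ]
xaxis yaw deg 93.97 rel shifter 79.51 z [-0.e+00  1.e-04 -1.e+00]
offset [-0.7255  0.1921  0.0018]
[ 0.41822702 -0.08489237  0.35      ]
```

>>> {"method": "servo_tool", "body": {
  "steps": [
    {"offset": [-0.03,0.024,0],"turn": [0,0,0],"jaw": 0},
    {"offset": [-0.06,0.048,0],"turn": [0,0,0],"jaw": 0},
    {"offset": [-0.09,0.072,0],"turn": [0,0,0],"jaw": 0},
    {"offset": [-0.12,0.096,0],"turn": [0,0,0],"jaw": 0},
    {"offset": [-0.15,0.12,0],"turn": [0,0,0],"jaw": 0},
    {"offset": [-0.18,0.144,0],"turn": [0,0,0],"jaw": 0},
    {"offset": [-0.21,0.168,0],"turn": [0,0,0],"jaw": 0},
    {"offset": [-0.24,0.192,0],"turn": [0,0,0],"jaw": 0},
    {"offset": [-0.28,0.225,0],"turn": [0,0,0],"jaw": 0},
    {"offset": [-0.28,0.225,0],"turn": [0,0,0],"jaw": 0}
  ]
}}

```text
t: 2.9
ee_pos: [0.4269, 0.3565, 0.352]
orientation: [0.002, 0.684, 0.729, 0.0]
contact_force: [0.9, 0.2, -0.4]
gripper_width: -0.0005
```

```bash
python3 - <<'E'
from h import *
goto(toW([-.1,.0425,.35]))
E
```

```text
t 2.9 w [0.4269 0.3565 0.352 ] S [0.0187 0.4602 0.352 ] F [ 0.89  0.23 -0.37] w -0.0005 j7 [-1.11  0.27  0.42  1.66 -0.11  1.23 -0.61]
xaxis yaw deg 93.63 rel shifter 79.16 z [ 0.0033 -0.0021 -1.    ]
offset [-0.4326 -0.038   0.0029]
```

>>> {"method": "servo_tool", "body": {
  "steps": [
    {"offset": [-0.03,-0.003,0],"turn": [0,0,8],"jaw": 0},
    {"offset": [-0.075,-0.006,0],"turn": [0,0,16],"jaw": 0},
    {"offset": [-0.12,-0.01,0],"turn": [0,0,24],"jaw": 0},
    {"offset": [-0.17,-0.015,0],"turn": [0,0,32],"jaw": 0},
    {"offset": [-0.22,-0.02,0],"turn": [0,0,40],"jaw": 0},
    {"offset": [-0.27,-0.025,0],"turn": [0,0,48],"jaw": 0},
    {"offset": [-0.32,-0.03,0],"turn": [0,0,56],"jaw": 0},
    {"offset": [-0.365,-0.035,0],"turn": [0,0,64],"jaw": 0},
    {"offset": [-0.405,-0.038,0],"turn": [0,0,72],"jaw": 0},
    {"offset": [-0.432,-0.038,0],"turn": [0,0,79],"jaw": 0}
  ]
}}

```text
t: 3.9
ee_pos: [0.4151, -0.0735, 0.3516]
orientation: [-0.0, 0.992, 0.128, 0.001]
contact_force: [0.8, 1.0, -0.4]
gripper_width: -0.0001
```

```bash
python3 - <<'E'
from h import *
goto(toW([-.1,.0425,.35]))
for c in("scene","top"): save(snapshot(c),c+"1")
st()
a=cv2.imread("pics/scene1.png");b=cv2.imread("pics/top1.png")
cv2.imwrite("pics/c1.png",cv2.resize(np.vstack([a[100:250,150:350],b[110:260,190:390]]),None,fx=2,fy=2,interpolation=cv2.INTER_CUBIC))
E
```

```text
t 3.9 w [ 0.4151 -0.0735  0.3516] S [-0.1002  0.0468  0.3516] F [ 0.75  1.01 -0.41] w -0.0001 j7 [-0.78 -0.04  0.84  1.98  0.03  1.19 -1.26]
xaxis yaw deg 14.75 rel shifter 0.29 z [ 0.001   0.0011 -1.    ]
offset [0.0002 0.0043 0.0016]
t 4.0 w [ 0.4155 -0.0743  0.3517] S [-0.1     0.0459  0.3517] F [-1.22 -0.28 -0.41] w -0.0001 j7 [-0.78 -0.04  0.84  1.98  0.03  1.19 -1.26]
xaxis yaw deg 14.7 rel shifter 0.23 z [ 0.0013  0.     -1.    ]
```

View pics/c1.png

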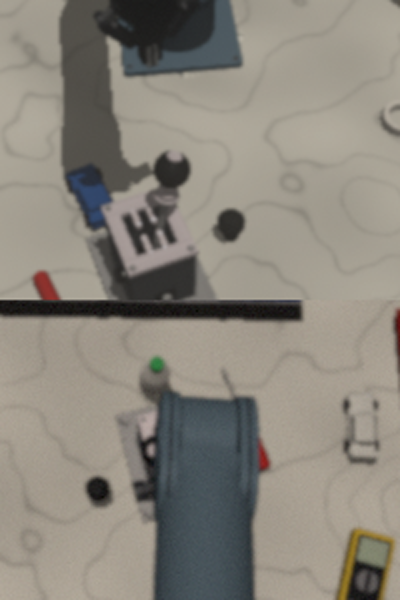

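>>> {"method": "servo_tool", "body": {
  "steps": [
    {"offset": [0,0.001,0.015],"turn": [0,0,0],"jaw": 0},
    {"offset": [0,0.002,0.035],"turn": [0,0,0],"jaw": 0},
    {"offset": [0,0.0035,0.055],"turn": [0,0,0],"jaw": 0},
    {"offset": [0,0.0035,0.075],"turn": [0,0,0],"jaw": 0},
    {"offset": [0,0.0035,0.095],"turn": [0,0,0],"jaw": 0},
    {"offset": [0,0.0035,0.11],"turn": [0,0,0],"jaw": 0},
    {"offset": [0,0.0035,0.12],"turn": [0,0,0],"jaw": 0},
    {"offset": [0,0.0035,0.13],"turn": [0,0,0],"jaw": 0},
    {"offset": [0,0.0035,0.137],"turn": [0,0,0],"jaw": 0},
    {"offset": [0,0.0035,0.137],"turn": [0,0,0],"jaw": 0}
  ]
}}

```text
t: 5.0
ee_pos: [0.4163, -0.0738, 0.2138]
orientation: [0.0, 0.991, 0.133, -0.001]
contact_force: [-0.5, -1.1, -0.1]
gripper_width: -0.0002
```

```bash
python3 - <<'E'
from h import *
goto(toW([-.053,.0425,.214]))
for c in("scene",): save(snapshot(c),c+"2")
st()
a=cv2.imread("pics/scene2.png")
cv2.imwrite("pics/c2.png",cv2.resize(a[100:250,150:350],None,fx=4,fy=4,interpolation=cv2.INTER_CUBIC))
E
```

```text
t 5.0 w [ 0.4163 -0.0738  0.2138] S [-0.0991  0.0462  0.2138] F [-0.48 -1.15 -0.13] w -0.0002 j7 [-0.67  0.22  0.85  2.16 -0.22  0.85 -0.99]
xaxis yaw deg 15.27 rel shifter 0.8 z [-1.1e-03 -2.0e-04 -1.0e+00]
offset [ 0.046   0.0044 -0.0003]
t 5.05 w [ 0.4166 -0.0739  0.2143] S [-0.0988  0.046   0.2143] F [-0.18  0.24  0.3 ] w 0.0001 j7 [-0.67  0.22  0.85  2.16 -0.22  0.85 -0.99]
xaxis yaw deg 15.26 rel shifter 0.79 z [-3.e-04 -2.e-04 -1.e+00]
```

View pics/c2.png

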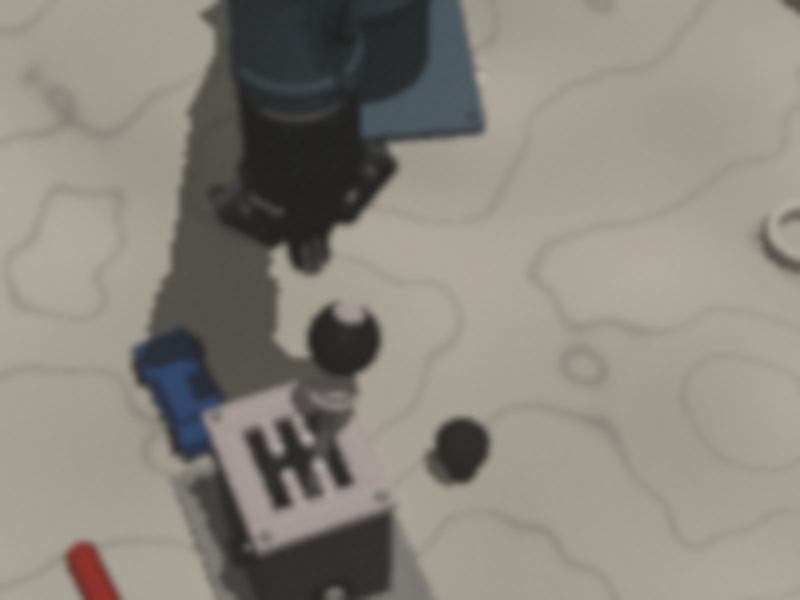

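>>> {"method": "servo_tool", "body": {
  "steps": [
    {"offset": [0.005,0.004,0],"turn": [0,0,0],"jaw": 0},
    {"offset": [0.012,0.004,0],"turn": [0,0,0],"jaw": 0},
    {"offset": [0.018,0.004,0],"turn": [0,0,0],"jaw": 0},
    {"offset": [0.023,0.004,0],"turn": [0,0,0],"jaw": 0},
    {"offset": [0.028,0.004,0],"turn": [0,0,0],"jaw": 0},
    {"offset": [0.032,0.004,0],"turn": [0,0,0],"jaw": 0},
    {"offset": [0.035,0.004,0],"turn": [0,0,0],"jaw": 0},
    {"offset": [0.037,0.004,0],"turn": [0,0,0],"jaw": 0},
    {"offset": [0.038,0.004,0],"turn": [0,0,0],"jaw": 0},
    {"offset": [0.038,0.004,0],"turn": [0,0,0],"jaw": 0}
  ]
}}

```text
t: 6.05
ee_pos: [0.4543, -0.0678, 0.2143]
orientation: [0.0, 0.991, 0.133, -0.0]
contact_force: [-0.6, 0.2, 0.5]
gripper_width: 0.0004
```

```bash
python3 - <<'E'
from h import *
st()
for c in("scene","top"): save(snapshot(c),c+"3")
st()
a=cv2.imread("pics/scene3.png");b=cv2.imread("pics/top3.png")
cv2.imwrite("pics/c3.png",np.hstack([cv2.resize(a[130:230,190:290],None,fx=4,fy=4,interpolation=cv2.INTER_CUBIC),cv2.resize(b[130:230,220:320],None,fx=4,fy=4,interpolation=cv2.INTER_CUBIC)]))
E
```

```text
t 6.05 w [ 0.4543 -0.0678  0.2143] S [-0.0608  0.0425  0.2143] F [-0.62  0.18  0.55] w 0.0004 j7 [-0.63  0.3   0.82  2.07 -0.28  0.88 -0.96]
xaxis yaw deg 15.26 rel shifter 0.79 z [-0. -0. -1.]
t 6.15 w [ 0.4542 -0.0679  0.2143] S [-0.0609  0.0425  0.2143] F [ 0.24  0.12 -1.49] w -0.0001 j7 [-0.63  0.3   0.82  2.08 -0.28  0.88 -0.96]
xaxis yaw deg 15.24 rel shifter 0.78 z [-1.e-04  0.e+00 -1.e+00]
```

View pics/c3.png

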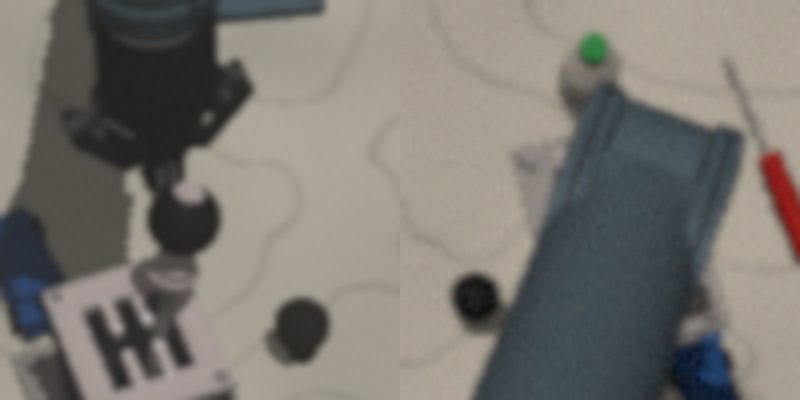

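>>> {"method": "servo_tool", "body": {
  "steps": [
    {"offset": [0.002,0,0],"turn": [0,0,0],"jaw": 0},
    {"offset": [0.004,0,0],"turn": [0,0,0],"jaw": 0},
    {"offset": [0.006,0,0],"turn": [0,0,0],"jaw": 0},
    {"offset": [0.008,0,0],"turn": [0,0,0],"jaw": 0},
    {"offset": [0.01,0,0],"turn": [0,0,0],"jaw": 0},
    {"offset": [0.012,0,0],"turn": [0,0,0],"jaw": 0},
    {"offset": [0.013,0,0],"turn": [0,0,0],"jaw": 0},
    {"offset": [0.014,0,0],"turn": [0,0,0],"jaw": 0},
    {"offset": [0.015,0,0],"turn": [0,0,0],"jaw": 0},
    {"offset": [0.016,0,0],"turn": [0,0,0],"jaw": 0}
  ]
}}

```text
t: 7.15
ee_pos: [0.4698, -0.0635, 0.2143]
orientation: [-0.0, 0.991, 0.133, -0.0]
contact_force: [-2.8, -0.8, 2.2]
gripper_width: -0.0001
```

```bash
cat >> h.py <<'E'
from scipy.optimize import least_squares
def Kn(q):
    v=R.from_rotvec([q[1],0,0]).as_matrix()@R.from_rotvec([0,q[0],0]).as_matrix()@np.array([0,0,.2])
    return v+[0,0,.035]
def circ(name,guess):
    im=cv2.imread("pics/"+name+".png");x0,y0=int(guess[0])-20,int(guess[1])-20
    g=cv2.resize(cv2.cvtColor(im[y0:y0+40,x0:x0+40],cv2.COLOR_BGR2GRAY),None,fx=8,fy=8,interpolation=cv2.INTER_CUBIC)
    c=cv2.HoughCircles(g,cv2.HOUGH_GRADIENT,1,40,param1=80,param2=15,minRadius=62,maxRadius=84)
    return None if c is None else [((u+.5)/8-.5+x0,(v+.5)/8-.5+y0,r/8) for u,v,r in c[0][:2]]
def est(p,cam="scene"):
    r=least_squares(lambda q:proj(cam,toW(Kn(q)))-np.array(p),[0,-.1]);return r.x.round(3),Kn(r.x).round(4)
def look(n,guess,tr=True):
    save(snapshot("scene"),n);cs=circ(n,guess);print("circ",np.round(cs,2) if cs else None)
    if cs: print(est(cs[0][:2]))
    if tr:
        for m in mark_of("knob","scene")[:1]: print("mark",m["point"],m["conf"],est(m["point"]))
    a=cv2.imread("pics/"+n+".png");cv2.imwrite("pics/"+n+"c.png",cv2.resize(a[130:250,170:290],None,fx=5,fy=5,interpolation=cv2.INTER_CUBIC))
E
python3 - <<'E'
from h import *
st()
print(circ("scene0",(236,184)),est(circ("scene0",(236,184))[0][:2]), est((236,184.5)))
look("scene4",(235,188));st()
E
```

```text
t 7.15 w [ 0.4698 -0.0635  0.2143] S [-0.0447  0.0428  0.2143] F [-2.78 -0.82  2.17] w -0.0001 j7 [-0.62  0.33  0.81  2.04 -0.31  0.89 -0.95]
xaxis yaw deg 15.26 rel shifter 0.79 z [-0.  0. -1.]Traceback (most recent call last):
  File "<stdin>", line 3, in <module>
TypeError: 'NoneType' object is not subscriptable
```

```bash
sed -i 's/param1=80,param2=15,minRadius=62,maxRadius=84/param1=40,param2=8,minRadius=64,maxRadius=80/' h.py
python3 - <<'E'
from h import *
print(circ("scene0",(236,184)), circ("scene3",(236,184)), est((236,184.5)))
look("scene4",(235,188));st()
E
```

```text
[(np.float32(235.125), np.float32(184.0), np.float32(9.1)), (np.float32(237.625), np.float32(171.25), np.float32(8.7375))] [(np.float32(235.5), np.float32(184.5), np.float32(8.55)), (np.float32(230.0), np.float32(196.25), np.float32(8.1))] (array([-0.087, -0.213]), array([-0.0174,  0.0421,  0.2297]))
circ [[236.88 187.12   9.09]
 [232.38 200.62   8.52]]
(array([-0.04 , -0.207]), array([-0.008 ,  0.0411,  0.2306]))
mark [237.3, 188.4] 0.95 (array([-0.018, -0.204]), array([-0.0036,  0.0406,  0.2308]))
t 7.25 w [ 0.4699 -0.0635  0.2143] S [-0.0446  0.0428  0.2143] F [-3.47 -0.85  2.16] w -0.0 j7 [-0.62  0.33  0.81  2.04 -0.31  0.89 -0.95]
xaxis yaw deg 15.26 rel shifter 0.8 z [ 2.e-04 -0.e+00 -1.e+00]
```

View pics/scene4c.png

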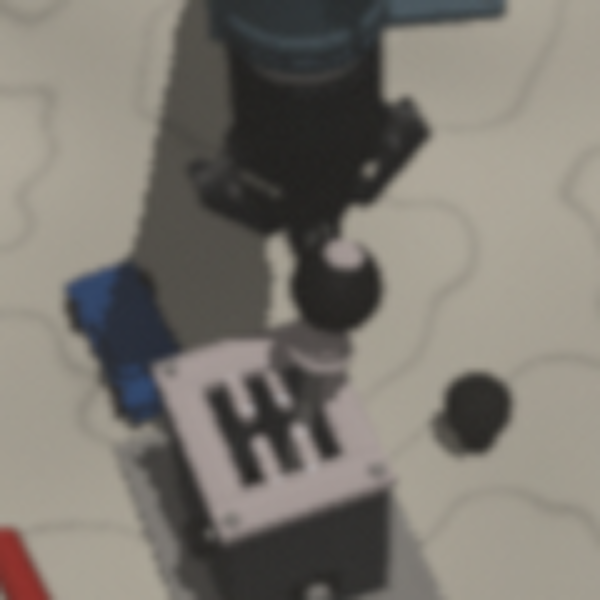

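>>> {"method": "servo_tool", "body": {
  "steps": [
    {"offset": [0.001,0,0],"turn": [0,0,0],"jaw": 0},
    {"offset": [0.002,0,0],"turn": [0,0,0],"jaw": 0},
    {"offset": [0.003,0,0],"turn": [0,0,0],"jaw": 0},
    {"offset": [0.004,0,0],"turn": [0,0,0],"jaw": 0},
    {"offset": [0.005,0,0],"turn": [0,0,0],"jaw": 0},
    {"offset": [0.0055,0,0],"turn": [0,0,0],"jaw": 0},
    {"offset": [0.006,0,0],"turn": [0,0,0],"jaw": 0},
    {"offset": [0.0065,0,0],"turn": [0,0,0],"jaw": 0},
    {"offset": [0.007,0,0],"turn": [0,0,0],"jaw": 0},
    {"offset": [0.007,0,0],"turn": [0,0,0],"jaw": 0}
  ]
}}

```text
t: 8.25
ee_pos: [0.4766, -0.0617, 0.2143]
orientation: [0.0, 0.991, 0.133, 0.0]
contact_force: [-2.6, -0.1, 2.2]
gripper_width: -0.0002
```

```bash
python3 - <<'E'
from h import *
look("scene5",(237,190));st()
E
```

```text
circ [[237.62 189.62   9.64]
 [231.   200.62   9.92]]
(array([ 0.003, -0.201]), array([0.0005, 0.04  , 0.231 ]))
mark [236.3, 189.0] 0.8 (array([-0.011, -0.188]), array([-0.0022,  0.0373,  0.2315]))
t 8.35 w [ 0.4766 -0.0617  0.2143] S [-0.0377  0.0429  0.2143] F [-2.75 -0.32  1.95] w 0.0001 j7 [-0.62  0.34  0.8   2.03 -0.31  0.9  -0.95]
xaxis yaw deg 15.26 rel shifter 0.79 z [ 1.e-04 -0.e+00 -1.e+00]
```

View pics/scene5c.png

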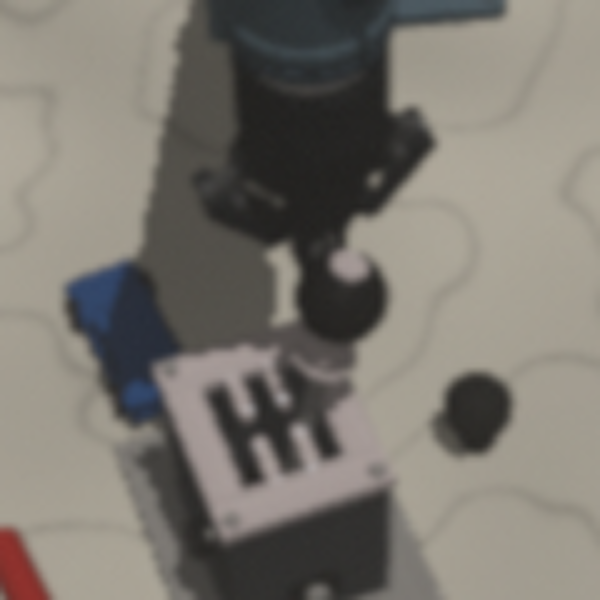

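Neutral is reached within about 2 mm, judging by both the picture (ball at about (238,189)) and the pusher position. Next I'll back off and go round to the left side.

>>> {"method": "servo_tool", "body": {
  "steps": [
    {"offset": [-0.01,0,0],"turn": [0,0,0],"jaw": 0},
    {"offset": [-0.025,0,0],"turn": [0,0,0],"jaw": 0},
    {"offset": [-0.037,-0.01,0],"turn": [0,0,0],"jaw": 0},
    {"offset": [-0.037,-0.03,0],"turn": [0,0,-8],"jaw": 0},
    {"offset": [-0.037,-0.05,0],"turn": [0,0,-16],"jaw": 0},
    {"offset": [-0.037,-0.062,0],"turn": [0,0,-24],"jaw": 0},
    {"offset": [-0.025,-0.064,0],"turn": [0,0,-32],"jaw": 0},
    {"offset": [-0.012,-0.064,0],"turn": [0,0,-40],"jaw": 0},
    {"offset": [0,-0.064,0],"turn": [0,0,-48],"jaw": 0},
    {"offset": [0.02,-0.064,0],"turn": [0,0,-56],"jaw": 0}
  ]
}}

```text
t: 9.35
ee_pos: [0.4789, 0.0053, 0.2144]
orientation: [-0.0, 0.811, 0.585, 0.0]
contact_force: [-0.1, -0.3, -0.8]
gripper_width: 0.0
```

```bash
python3 - <<'E'
from h import *
goto(toW([-.001,.106,.214]))
E
```

```text
t 9.35 w [0.4789 0.0053 0.2144] S [-0.0187  0.1071  0.2144] F [-0.12 -0.33 -0.8 ] w 0.0 j7 [-0.6   0.3   0.59  2.02 -0.22  0.88 -0.21]
xaxis yaw deg 71.57 rel shifter 57.1 z [ 7.e-04  6.e-04 -1.e+00]
offset [0.0087 0.0155 0.0004]
```

>>> {"method": "servo_tool", "body": {
  "steps": [
    {"offset": [0.002,0.004,0],"turn": [0,0,-7],"jaw": 0},
    {"offset": [0.005,0.008,0],"turn": [0,0,-14],"jaw": 0},
    {"offset": [0.007,0.012,0],"turn": [0,0,-21],"jaw": 0},
    {"offset": [0.0085,0.0155,0],"turn": [0,0,-28],"jaw": 0},
    {"offset": [0.0085,0.0155,0],"turn": [0,0,-33],"jaw": 0},
    {"offset": [0.0085,0.0155,0],"turn": [0,0,-33],"jaw": 0},
    {"offset": [0.0085,0.0155,0],"turn": [0,0,-33],"jaw": 0},
    {"offset": [0.0085,0.0155,0],"turn": [0,0,-33],"jaw": 0},
    {"offset": [0.0085,0.0155,0],"turn": [0,0,-33],"jaw": 0},
    {"offset": [0.0085,0.0155,0],"turn": [0,0,-33],"jaw": 0}
  ]
}}

```text
t: 10.35
ee_pos: [0.4964, 0.0084, 0.2143]
orientation: [0.0, 0.614, 0.789, 0.0]
contact_force: [0.3, -0.4, 0.3]
gripper_width: -0.0002
```

```bash
python3 - <<'E'
from h import *
look("scene6",(238,189));goto(toW([-.001,.08,.214]))
save(snapshot("top"),"top6")
b=cv2.imread("pics/top6.png");a=cv2.imread("pics/scene6.png")
cv2.imwrite("pics/c6.png",np.hstack([cv2.resize(a[150:250,190:290],None,fx=4,fy=4,interpolation=cv2.INTER_CUBIC),cv2.resize(b[130:230,220:320],None,fx=4,fy=4,interpolation=cv2.INTER_CUBIC)]))
E
```

```text
circ [[237.75 188.88   9.24]
 [246.62 179.5    9.51]]
(array([-0.009, -0.207]), array([-0.0018,  0.0412,  0.2307]))
mark [239.2, 190.0] 0.89 (array([ 0.013, -0.219]), array([0.0026, 0.0435, 0.2302]))
t 10.45 w [0.4964 0.0084 0.2143] S [-0.001   0.1058  0.2143] F [0.49 0.89 0.1 ] w -0.0005 j7 [-0.49  0.32  0.47  1.98 -0.18  0.89  0.32]
xaxis yaw deg 104.24 rel shifter 89.78 z [ 1.e-04 -0.e+00 -1.e+00]
offset [-0.0258  0.0001  0.0003]
```

View pics/c6.png

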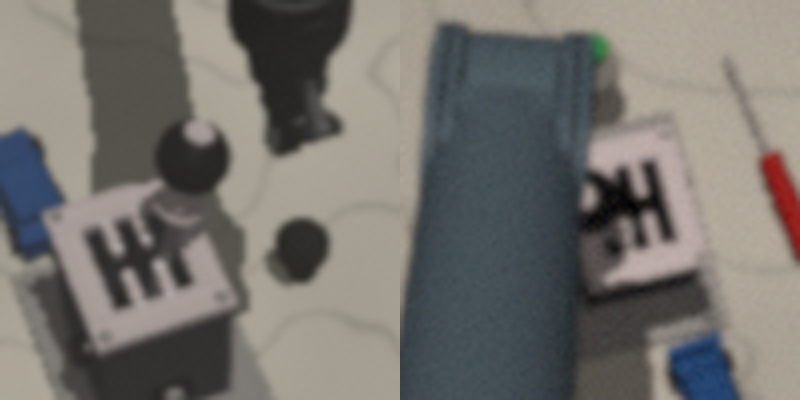

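>>> {"method": "servo_tool", "body": {
  "steps": [
    {"offset": [-0.008,0,0],"turn": [0,0,0],"jaw": 0},
    {"offset": [-0.015,0,0],"turn": [0,0,0],"jaw": 0},
    {"offset": [-0.02,0,0],"turn": [0,0,0],"jaw": 0},
    {"offset": [-0.024,0,0],"turn": [0,0,0],"jaw": 0},
    {"offset": [-0.027,0,0],"turn": [0,0,0],"jaw": 0},
    {"offset": [-0.03,0,0],"turn": [0,0,0],"jaw": 0},
    {"offset": [-0.033,0,0],"turn": [0,0,0],"jaw": 0},
    {"offset": [-0.036,0,0],"turn": [0,0,0],"jaw": 0},
    {"offset": [-0.039,0,0],"turn": [0,0,0],"jaw": 0},
    {"offset": [-0.041,0,0],"turn": [0,0,0],"jaw": 0}
  ]
}}

```text
t: 11.5
ee_pos: [0.5066, -0.0315, 0.2144]
orientation: [-0.0, 0.614, 0.789, 0.0]
contact_force: [-0.8, 3.6, 3.4]
gripper_width: -0.0002
```

```bash
python3 - <<'E'
from h import *
look("scene7",(235,190));st()
E
```

```text
circ [[247.   201.88   9.09]
 [237.12 171.62   9.35]]
(array([ 0.206, -0.26 ]), array([0.041 , 0.0504, 0.2242]))
mark [232.2, 192.6] 0.6 (array([ 0.03 , -0.115]), array([0.0061, 0.023 , 0.2336]))
t 11.6 w [ 0.5066 -0.0318  0.2143] S [-0.0012  0.0644  0.2143] F [-0.89  3.45  2.23] w 0.0 j7 [-0.42  0.34  0.48  1.95 -0.2   0.9   0.41]
xaxis yaw deg 104.23 rel shifter 89.77 z [ 2.e-04 -2.e-04 -1.e+00]
```

View pics/scene7c.png

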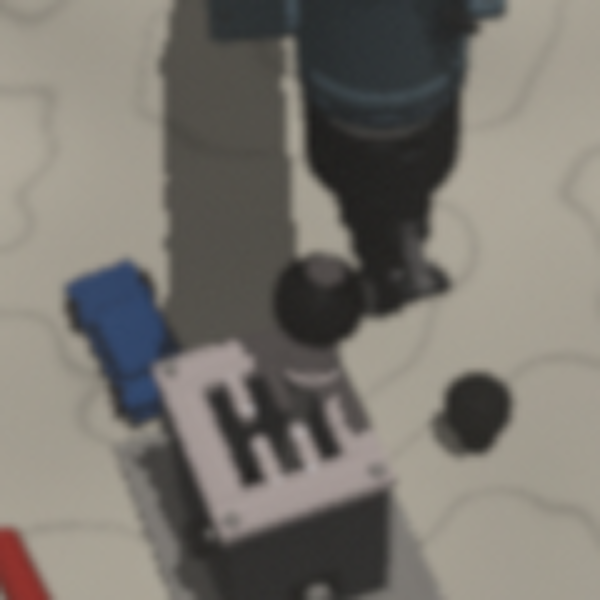

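The knob has moved across to about (233.7,190), and the force stayed near 3.5 N, so it is running freely in the cross slot. I'll keep pushing.

>>> {"method": "servo_tool", "body": {
  "steps": [
    {"offset": [-0.003,0,0],"turn": [0,0,0],"jaw": 0},
    {"offset": [-0.006,0,0],"turn": [0,0,0],"jaw": 0},
    {"offset": [-0.009,0,0],"turn": [0,0,0],"jaw": 0},
    {"offset": [-0.012,0,0],"turn": [0,0,0],"jaw": 0},
    {"offset": [-0.015,0,0],"turn": [0,0,0],"jaw": 0},
    {"offset": [-0.018,0,0],"turn": [0,0,0],"jaw": 0},
    {"offset": [-0.02,0,0],"turn": [0,0,0],"jaw": 0},
    {"offset": [-0.022,0,0],"turn": [0,0,0],"jaw": 0},
    {"offset": [-0.024,0,0],"turn": [0,0,0],"jaw": 0},
    {"offset": [-0.025,0,0],"turn": [0,0,0],"jaw": 0}
  ]
}}

```text
t: 12.6
ee_pos: [0.5127, -0.0559, 0.2143]
orientation: [0.0, 0.614, 0.789, -0.0]
contact_force: [-1.7, 3.0, 1.7]
gripper_width: 0.0002
```

```bash
python3 - <<'E'
from h import *
print(est((233.7,189.9)))
look("scene8",(229,191));st()
E
```

```text
(array([-0.006, -0.149]), array([-0.0011,  0.0297,  0.2328]))
circ [[236.62 178.     9.36]
 [237.   172.38   9.08]]
(array([-0.209, -0.273]), array([-0.0414,  0.0528,  0.2234]))
mark [226.3, 192.9] 0.82 (array([ 0.012, -0.041]), array([0.0023, 0.0082, 0.2348]))
t 12.7 w [ 0.5127 -0.0559  0.2143] S [-0.0013  0.0395  0.2143] F [-1.3   2.48  2.  ] w -0.0001 j7 [-0.37  0.35  0.49  1.93 -0.21  0.91  0.47]
xaxis yaw deg 104.24 rel shifter 89.78 z [-0.e+00 -2.e-04 -1.e+00]
```

View pics/scene8c.png

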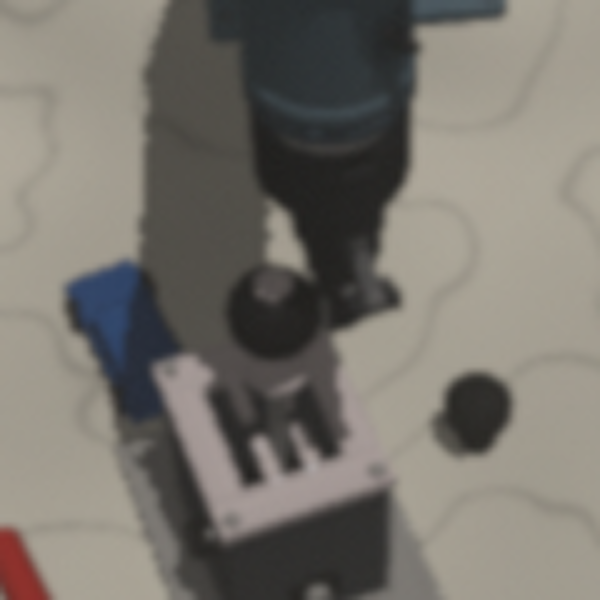

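```bash
python3 - <<'E'
from h import *
print(est((224.7,192.0)),est((225.2,192.5)))
print(proj("scene",toW([0,0,.235])),proj("scene",toW([0,.0425,.2305])))
a=cv2.imread("pics/scene8.png");i=cv2.resize(a[170:215,200:260],None,fx=12,fy=12,interpolation=cv2.INTER_CUBIC)
for q,c in(((0,0),(0,255,0)),((0,-.02),(0,0,255))):
    p=(proj("scene",toW(Kn(q)))-[200,170]+.5)*12;cv2.circle(i,(int(p[0]),int(p[1])),110,c,1)
cv2.imwrite("pics/c8.png",i)
E
```

```text
(array([-0.009, -0.027]), array([-0.0018,  0.0053,  0.2349])) (array([ 0.001, -0.03 ]), array([1.000e-04, 6.000e-03, 2.349e-01]))
[222.98308078 193.12504823] [238.46761    189.28593357]
```

View pics/c8.png

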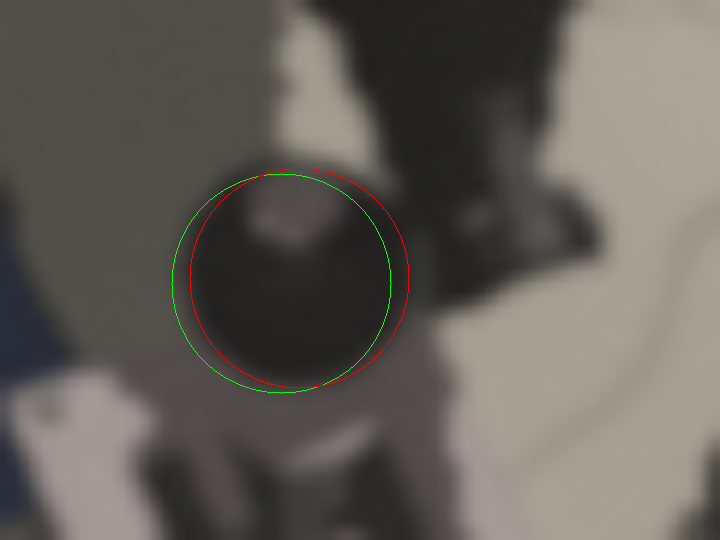

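>>> {"method": "servo_tool", "body": {
  "steps": [
    {"offset": [-0.001,0,0],"turn": [0,0,0],"jaw": 0},
    {"offset": [-0.002,0,0],"turn": [0,0,0],"jaw": 0},
    {"offset": [-0.003,0,0],"turn": [0,0,0],"jaw": 0},
    {"offset": [-0.0035,0,0],"turn": [0,0,0],"jaw": 0},
    {"offset": [-0.004,0,0],"turn": [0,0,0],"jaw": 0},
    {"offset": [-0.004,0,0],"turn": [0,0,0],"jaw": 0},
    {"offset": [0.006,0,0],"turn": [0,0,0],"jaw": 0},
    {"offset": [0.026,0,0],"turn": [0,0,0],"jaw": 0},
    {"offset": [0.036,0,0],"turn": [0,0,0],"jaw": 0},
    {"offset": [0.036,0,0],"turn": [0,0,0],"jaw": 0}
  ]
}}

```text
t: 13.7
ee_pos: [0.5035, -0.0192, 0.2142]
orientation: [-0.0, 0.613, 0.79, 0.0]
contact_force: [-0.2, -0.3, -0.6]
gripper_width: 0.0004
```

```bash
python3 - <<'E'
from h import *
look("scene9",(224,192));st()
a=cv2.imread("pics/scene9.png");i=cv2.resize(a[170:215,200:260],None,fx=12,fy=12,interpolation=cv2.INTER_CUBIC)
for q,c in(((0,0),(0,255,0)),((0,-.02),(0,0,255))):
    p=(proj("scene",toW(Kn(q)))-[200,170]+.5)*12;cv2.circle(i,(int(p[0]),int(p[1])),110,c,1)
cv2.imwrite("pics/c9.png",i)
goto(toW([-.075,.075,.214]))
E
```

```text
circ [[219.12 209.     9.08]
 [214.62 191.25   9.65]]
(array([0.196, 0.125]), array([ 0.039 , -0.0244,  0.2296]))
mark [222.5, 193.3] 0.81 (array([0.   , 0.007]), array([ 1.00e-04, -1.30e-03,  2.35e-01]))
t 13.8 w [ 0.5039 -0.0211  0.2144] S [-0.0011  0.0754  0.2144] F [0.68 0.54 0.69] w 0.0002 j7 [-0.44  0.33  0.48  1.96 -0.19  0.9   0.39]
xaxis yaw deg 104.28 rel shifter 89.81 z [ 4.e-04 -6.e-04 -1.e+00]
t 13.8 w [ 0.5039 -0.0211  0.2144] S [-0.0011  0.0754  0.2144] F [0.68 0.54 0.69] w 0.0002 j7 [-0.44  0.33  0.48  1.96 -0.19  0.9   0.39]
xaxis yaw deg 104.28 rel shifter 89.81 z [ 4.e-04 -6.e-04 -1.e+00]
offset [-0.0006 -0.0739  0.0004]
```

View pics/c9.png

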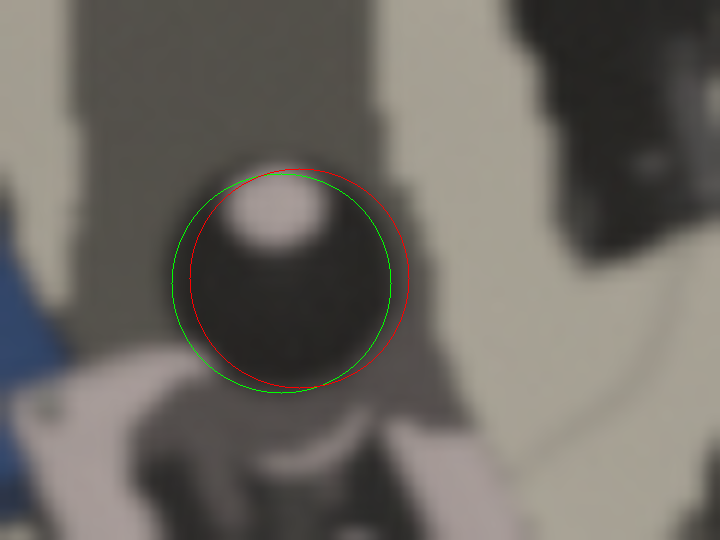

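View pics/scene9c.png

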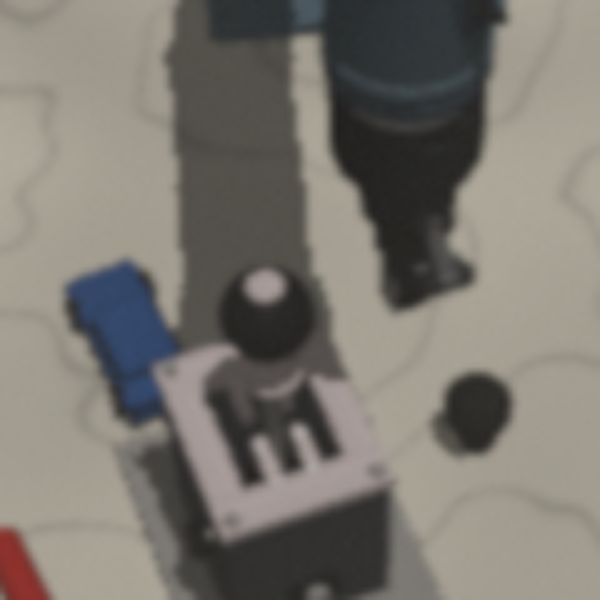

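The knob matches the predicted middle-plane neutral circle at (223,193). Next I'll go round behind it.

>>> {"method": "servo_tool", "body": {
  "steps": [
    {"offset": [0,-0.015,0],"turn": [0,0,0],"jaw": 0},
    {"offset": [0,-0.035,0],"turn": [0,0,0],"jaw": 0},
    {"offset": [0,-0.055,0],"turn": [0,0,8],"jaw": 0},
    {"offset": [0,-0.07,0],"turn": [0,0,16],"jaw": 0},
    {"offset": [-0.01,-0.075,0],"turn": [0,0,24],"jaw": 0},
    {"offset": [-0.025,-0.075,0],"turn": [0,0,32],"jaw": 0},
    {"offset": [-0.04,-0.075,0],"turn": [0,0,40],"jaw": 0},
    {"offset": [-0.055,-0.075,0],"turn": [0,0,48],"jaw": 0},
    {"offset": [-0.067,-0.075,0],"turn": [0,0,56],"jaw": 0},
    {"offset": [-0.075,-0.075,0],"turn": [0,0,64],"jaw": 0}
  ]
}}

```text
t: 14.8
ee_pos: [0.4498, -0.1141, 0.2146]
orientation: [0.001, 0.94, 0.34, 0.0]
contact_force: [0.4, 0.1, -0.4]
gripper_width: -0.0003
```

```bash
python3 - <<'E'
from h import *
goto(toW([-.075,.0,.214]))
E
```

```text
t 14.8 w [ 0.4498 -0.1141  0.2146] S [-0.0768 -0.0011  0.2146] F [ 0.38  0.05 -0.39] w -0.0003 j7 [-0.47  0.29  0.74  2.06 -0.26  0.88 -0.46]
xaxis yaw deg 39.79 rel shifter 25.32 z [ 8.0e-04 -1.1e-03 -1.0e+00]
offset [ 0.0021 -0.0003  0.0006]
```

>>> {"method": "servo_tool", "body": {
  "steps": [
    {"offset": [0,0,0],"turn": [0,0,7],"jaw": 0},
    {"offset": [0,0,0],"turn": [0,0,14],"jaw": 0},
    {"offset": [0,0,0],"turn": [0,0,21],"jaw": 0},
    {"offset": [0,0,0],"turn": [0,0,25.8],"jaw": 0},
    {"offset": [0,0,0],"turn": [0,0,25.8],"jaw": 0},
    {"offset": [0,0,0],"turn": [0,0,25.8],"jaw": 0},
    {"offset": [0,0,0],"turn": [0,0,25.8],"jaw": 0},
    {"offset": [0,0,0],"turn": [0,0,25.8],"jaw": 0},
    {"offset": [0,0,0],"turn": [0,0,25.8],"jaw": 0},
    {"offset": [0,0,0],"turn": [0,0,25.8],"jaw": 0}
  ]
}}

```text
t: 15.8
ee_pos: [0.4496, -0.112, 0.2143]
orientation: [-0.0, 0.992, 0.126, 0.0]
contact_force: [0.7, -0.1, -0.6]
gripper_width: 0.0001
```

```bash
python3 - <<'E'
from h import *
goto(toW([-.036,.0,.214])); goto(toW([.0115,0,.214]))
E
```

```text
t 15.8 w [ 0.4496 -0.112   0.2143] S [-0.0764  0.001   0.2143] F [ 0.69 -0.07 -0.62] w 0.0001 j7 [-0.55  0.32  0.85  2.07 -0.31  0.88 -0.85]
xaxis yaw deg 14.47 rel shifter 0.0 z [ 1.e-04  0.e+00 -1.e+00]
offset [0.0404 0.001  0.0003]
t 15.8 w [ 0.4496 -0.112   0.2143] S [-0.0764  0.001   0.2143] F [ 0.69 -0.07 -0.62] w 0.0001 j7 [-0.55  0.32  0.85  2.07 -0.31  0.88 -0.85]
xaxis yaw deg 14.47 rel shifter 0.0 z [ 1.e-04  0.e+00 -1.e+00]
offset [0.0879 0.001  0.0003]
```

>>> {"method": "servo_tool", "body": {
  "steps": [
    {"offset": [0.01,0.001,0],"turn": [0,0,0],"jaw": 0},
    {"offset": [0.02,0.001,0],"turn": [0,0,0],"jaw": 0},
    {"offset": [0.029,0.001,0],"turn": [0,0,0],"jaw": 0},
    {"offset": [0.034,0.001,0],"turn": [0,0,0],"jaw": 0},
    {"offset": [0.038,0.001,0],"turn": [0,0,0],"jaw": 0},
    {"offset": [0.041,0.001,0],"turn": [0,0,0],"jaw": 0},
    {"offset": [0.044,0.001,0],"turn": [0,0,0],"jaw": 0},
    {"offset": [0.047,0.001,0],"turn": [0,0,0],"jaw": 0},
    {"offset": [0.05,0.001,0],"turn": [0,0,0],"jaw": 0},
    {"offset": [0.052,0.001,0],"turn": [0,0,0],"jaw": 0}
  ]
}}

```text
t: 16.8
ee_pos: [0.5003, -0.0998, 0.2143]
orientation: [-0.0, 0.992, 0.126, -0.0]
contact_force: [-2.1, -0.5, 2.0]
gripper_width: -0.0005
```

```bash
python3 - <<'E'
from h import *
look("scene10",(224,196));goto(toW([.0115,0,.214]))
E
```

```text
circ [[224.38 196.75   9.65]
 [240.88 205.38   8.95]]
(array([0.059, 0.002]), array([ 0.0118, -0.0004,  0.2347]))
mark [224.0, 196.1] 0.84 (array([0.048, 0.003]), array([ 0.0096, -0.0006,  0.2348]))
t 16.9 w [ 0.5005 -0.0997  0.2143] S [-2.410e-02  1.000e-04  2.143e-01] F [-2.28 -1.41  2.22] w 0.0002 j7 [-0.53  0.41  0.81  1.96 -0.37  0.93 -0.85]
xaxis yaw deg 14.47 rel shifter 0.01 z [ 2.e-04 -1.e-04 -1.e+00]
offset [0.0356 0.0001 0.0003]
```

View pics/scene10c.png

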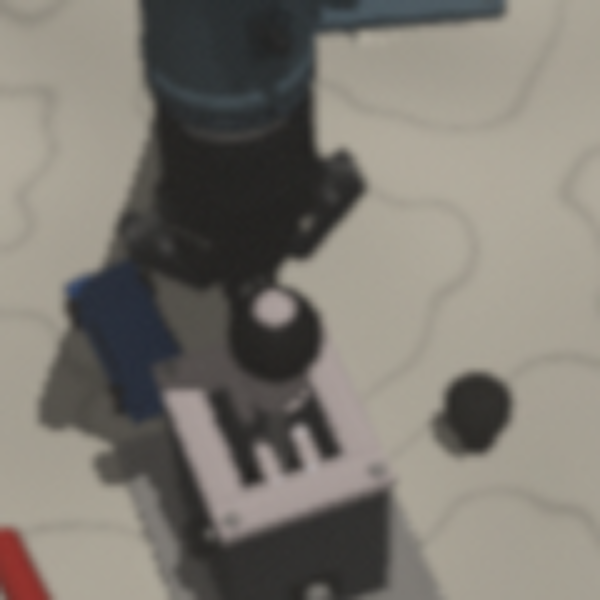

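The ball is at (224.4,196.7), entering the middle forward slot with a light force. I'll continue.

>>> {"method": "servo_tool", "body": {
  "steps": [
    {"offset": [0.003,0,0],"turn": [0,0,0],"jaw": 0},
    {"offset": [0.006,0,0],"turn": [0,0,0],"jaw": 0},
    {"offset": [0.009,0,0],"turn": [0,0,0],"jaw": 0},
    {"offset": [0.012,0,0],"turn": [0,0,0],"jaw": 0},
    {"offset": [0.015,0,0],"turn": [0,0,0],"jaw": 0},
    {"offset": [0.018,0,0],"turn": [0,0,0],"jaw": 0},
    {"offset": [0.021,0,0],"turn": [0,0,0],"jaw": 0},
    {"offset": [0.024,0,0],"turn": [0,0,0],"jaw": 0},
    {"offset": [0.027,0,0],"turn": [0,0,0],"jaw": 0},
    {"offset": [0.029,0,0],"turn": [0,0,0],"jaw": 0}
  ]
}}

```text
t: 17.9
ee_pos: [0.5282, -0.0924, 0.2139]
orientation: [-0.0, 0.992, 0.126, -0.0]
contact_force: [-3.2, 0.3, -1.8]
gripper_width: -0.0003
```

```bash
python3 - <<'E'
from h import *
look("scene11",(226,208));goto(toW([.0115,0,.214]))
E
```

```text
circ [[229.88 207.     8.09]
 [208.25 225.     9.92]]
(array([ 0.22 , -0.014]), array([0.0436, 0.0028, 0.2302]))
mark [229.9, 208.3] 0.58 (array([ 0.236, -0.009]), array([0.0468, 0.0017, 0.2294]))
t 18.0 w [ 0.5282 -0.0925  0.214 ] S [4.60e-03 2.00e-04 2.14e-01] F [-1.66 -0.24 -1.5 ] w 0.0 j7 [-0.51  0.46  0.79  1.89 -0.39  0.96 -0.86]
xaxis yaw deg 14.47 rel shifter 0.0 z [-6.e-04 -1.e-04 -1.e+00]
offset [ 0.0069  0.0002 -0.    ]
```

View pics/scene11c.png

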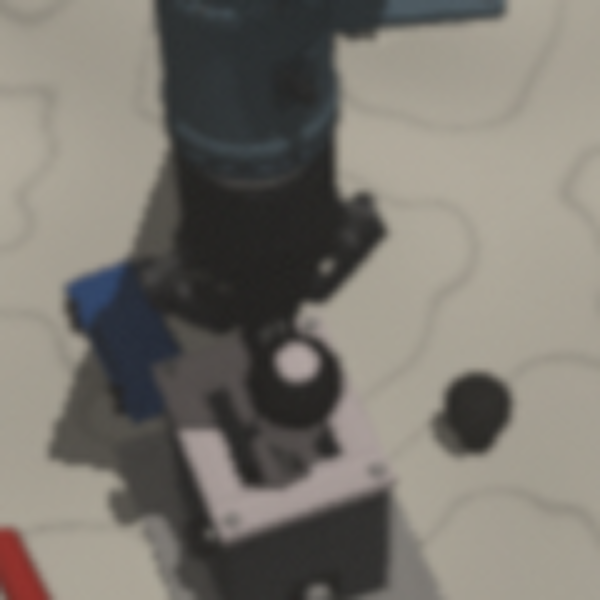

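>>> {"method": "servo_tool", "body": {
  "steps": [
    {"offset": [0.001,0,0],"turn": [0,0,0],"jaw": 0},
    {"offset": [0.002,0,0],"turn": [0,0,0],"jaw": 0},
    {"offset": [0.003,0,0],"turn": [0,0,0],"jaw": 0},
    {"offset": [0.0035,0,0],"turn": [0,0,0],"jaw": 0},
    {"offset": [0.004,0,0],"turn": [0,0,0],"jaw": 0},
    {"offset": [0.0045,0,0],"turn": [0,0,0],"jaw": 0},
    {"offset": [0.005,0,0],"turn": [0,0,0],"jaw": 0},
    {"offset": [0.0055,0,0],"turn": [0,0,0],"jaw": 0},
    {"offset": [0.006,0,0],"turn": [0,0,0],"jaw": 0},
    {"offset": [0.006,0,0],"turn": [0,0,0],"jaw": 0}
  ]
}}

```text
t: 19.0
ee_pos: [0.5342, -0.0911, 0.2143]
orientation: [0.0, 0.992, 0.126, 0.0]
contact_force: [-2.2, -0.1, -2.3]
gripper_width: 0.0002
```

```bash
python3 - <<'E'
from h import *
look("scene12",(229,208));st()
E
```

```text
circ [[231.62 208.5    8.36]
 [225.25 220.12   9.38]]
(array([ 0.246, -0.029]), array([0.0486, 0.0056, 0.2289]))
mark [228.5, 207.8] 0.72 (array([0.224, 0.006]), array([ 0.0445, -0.0012,  0.23  ]))
t 19.1 w [ 0.5341 -0.0912  0.2143] S [ 0.0106 -0.      0.2143] F [-1.82  0.13 -1.34] w -0.0001 j7 [-0.51  0.47  0.78  1.88 -0.4   0.96 -0.86]
xaxis yaw deg 14.46 rel shifter -0.01 z [ 1.e-04 -0.e+00 -1.e+00]
```

>>> {"method": "servo_tool", "body": {
  "steps": [
    {"offset": [0.0003,0,0],"turn": [0,0,0],"jaw": 0},
    {"offset": [0.0006,0,0],"turn": [0,0,0],"jaw": 0},
    {"offset": [0.0009,0,0],"turn": [0,0,0],"jaw": 0},
    {"offset": [0.0012,0,0],"turn": [0,0,0],"jaw": 0},
    {"offset": [0.0015,0,0],"turn": [0,0,0],"jaw": 0},
    {"offset": [0.0017,0,0],"turn": [0,0,0],"jaw": 0},
    {"offset": [0.002,0,0],"turn": [0,0,0],"jaw": 0},
    {"offset": [0.002,0,0],"turn": [0,0,0],"jaw": 0},
    {"offset": [0.002,0,0],"turn": [0,0,0],"jaw": 0},
    {"offset": [0.002,0,0],"turn": [0,0,0],"jaw": 0}
  ]
}}

```text
t: 20.1
ee_pos: [0.536, -0.0906, 0.2143]
orientation: [0.0, 0.992, 0.126, 0.0]
contact_force: [-2.7, -1.2, -2.0]
gripper_width: 0.0002
```

```bash
python3 - <<'E'
from h import *
st()
E
```

```text
t 20.1 w [ 0.536  -0.0906  0.2143] S [ 0.0126 -0.      0.2143] F [-2.69 -1.16 -2.03] w 0.0002 j7 [-0.51  0.47  0.78  1.87 -0.4   0.96 -0.86]
xaxis yaw deg 14.46 rel shifter -0.01 z [ 1.e-04 -0.e+00 -1.e+00]
```

Not at the stop yet: there is no force rise, and the position is uncertain by about 2 mm. I'll go on in small steps.

>>> {"method": "servo_tool", "body": {
  "steps": [
    {"offset": [0.0003,0,0],"turn": [0,0,0],"jaw": 0},
    {"offset": [0.0006,0,0],"turn": [0,0,0],"jaw": 0},
    {"offset": [0.0009,0,0],"turn": [0,0,0],"jaw": 0},
    {"offset": [0.0012,0,0],"turn": [0,0,0],"jaw": 0},
    {"offset": [0.0015,0,0],"turn": [0,0,0],"jaw": 0},
    {"offset": [0.0015,0,0],"turn": [0,0,0],"jaw": 0},
    {"offset": [0.0015,0,0],"turn": [0,0,0],"jaw": 0},
    {"offset": [0.0015,0,0],"turn": [0,0,0],"jaw": 0},
    {"offset": [0.0015,0,0],"turn": [0,0,0],"jaw": 0},
    {"offset": [0.0015,0,0],"turn": [0,0,0],"jaw": 0}
  ]
}}

```text
t: 21.1
ee_pos: [0.5374, -0.0903, 0.2143]
orientation: [-0.0, 0.992, 0.126, -0.0]
contact_force: [-3.0, -1.0, -2.2]
gripper_width: -0.0002
```

```bash
python3 - <<'E'
from h import *
st()
E
```

```text
t 21.1 w [ 0.5374 -0.0903  0.2143] S [0.014  0.     0.2143] F [-2.98 -1.   -2.16] w -0.0002 j7 [-0.51  0.47  0.78  1.87 -0.4   0.96 -0.86]
xaxis yaw deg 14.45 rel shifter -0.01 z [-1.e-04  0.e+00 -1.e+00]
```

>>> {"method": "servo_tool", "body": {
  "steps": [
    {"offset": [0.0003,0,0],"turn": [0,0,0],"jaw": 0},
    {"offset": [0.0006,0,0],"turn": [0,0,0],"jaw": 0},
    {"offset": [0.0009,0,0],"turn": [0,0,0],"jaw": 0},
    {"offset": [0.0012,0,0],"turn": [0,0,0],"jaw": 0},
    {"offset": [0.0015,0,0],"turn": [0,0,0],"jaw": 0},
    {"offset": [0.0015,0,0],"turn": [0,0,0],"jaw": 0},
    {"offset": [0.0015,0,0],"turn": [0,0,0],"jaw": 0},
    {"offset": [0.0015,0,0],"turn": [0,0,0],"jaw": 0},
    {"offset": [0.0015,0,0],"turn": [0,0,0],"jaw": 0},
    {"offset": [0.0015,0,0],"turn": [0,0,0],"jaw": 0}
  ]
}}

```text
t: 22.1
ee_pos: [0.5388, -0.0899, 0.2143]
orientation: [0.0, 0.992, 0.126, -0.0]
contact_force: [-3.5, -0.8, -3.4]
gripper_width: -0.0003
```

```bash
python3 - <<'E'
from h import *
st();look("scene13",(229,208))
a=cv2.imread("pics/scene13.png");i=cv2.resize(a[185:230,200:260],None,fx=12,fy=12,interpolation=cv2.INTER_CUBIC)
for q,c in(((.24,0),(0,255,0)),((.22,0),(0,0,255))):
    p=(proj("scene",toW(Kn(q)))-[200,185]+.5)*12;cv2.circle(i,(int(p[0]),int(p[1])),110,c,1)
cv2.imwrite("pics/c13.png",i)
E
```

```text
t 22.1 w [ 0.5388 -0.0899  0.2143] S [ 0.0155 -0.      0.2143] F [-3.51 -0.85 -3.38] w -0.0003 j7 [-0.51  0.48  0.78  1.87 -0.4   0.97 -0.86]
xaxis yaw deg 14.45 rel shifter -0.01 z [-1.e-04 -0.e+00 -1.e+00]
circ [[230.88 210.25   8.23]
 [225.12 220.62   9.23]]
(array([ 0.265, -0.012]), array([0.0523, 0.0022, 0.228 ]))
mark [231.0, 208.6] 0.77 (array([ 0.244, -0.021]), array([0.0484, 0.004 , 0.229 ]))
```

View pics/c13.png

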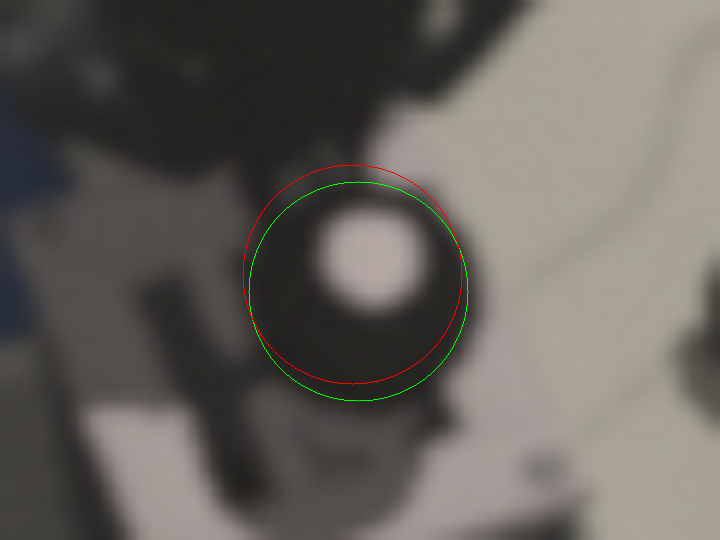

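>>> {"method": "servo_tool", "body": {
  "steps": [
    {"offset": [0.0002,0,0],"turn": [0,0,0],"jaw": 0},
    {"offset": [0.0004,0,0],"turn": [0,0,0],"jaw": 0},
    {"offset": [0.0006,0,0],"turn": [0,0,0],"jaw": 0},
    {"offset": [0.0008,0,0],"turn": [0,0,0],"jaw": 0},
    {"offset": [0.001,0,0],"turn": [0,0,0],"jaw": 0},
    {"offset": [0.001,0,0],"turn": [0,0,0],"jaw": 0},
    {"offset": [0.001,0,0],"turn": [0,0,0],"jaw": 0},
    {"offset": [0.001,0,0],"turn": [0,0,0],"jaw": 0},
    {"offset": [0.001,0,0],"turn": [0,0,0],"jaw": 0},
    {"offset": [0.001,0,0],"turn": [0,0,0],"jaw": 0}
  ]
}}

```text
t: 23.2
ee_pos: [0.5397, -0.0897, 0.2142]
orientation: [-0.0, 0.992, 0.126, -0.0]
contact_force: [-5.0, -1.4, -3.7]
gripper_width: -0.0001
```

```bash
python3 - <<'E'
from h import *
st()
E
```

```text
t 23.2 w [ 0.5397 -0.0897  0.2142] S [0.0164 0.     0.2142] F [-5.03 -1.36 -3.75] w -0.0001 j7 [-0.51  0.48  0.78  1.86 -0.4   0.97 -0.86]
xaxis yaw deg 14.45 rel shifter -0.01 z [-3.e-04 -0.e+00 -1.e+00]
```

>>> {"method": "servo_tool", "body": {
  "steps": [
    {"offset": [0.0002,0,0],"turn": [0,0,0],"jaw": 0},
    {"offset": [0.0004,0,0],"turn": [0,0,0],"jaw": 0},
    {"offset": [0.0006,0,0],"turn": [0,0,0],"jaw": 0},
    {"offset": [0.0008,0,0],"turn": [0,0,0],"jaw": 0},
    {"offset": [0.001,0,0],"turn": [0,0,0],"jaw": 0},
    {"offset": [0.001,0,0],"turn": [0,0,0],"jaw": 0},
    {"offset": [0.001,0,0],"turn": [0,0,0],"jaw": 0},
    {"offset": [0.001,0,0],"turn": [0,0,0],"jaw": 0},
    {"offset": [0.001,0,0],"turn": [0,0,0],"jaw": 0},
    {"offset": [0.001,0,0],"turn": [0,0,0],"jaw": 0}
  ]
}}

```text
t: 24.2
ee_pos: [0.5404, -0.0895, 0.2141]
orientation: [-0.0, 0.992, 0.126, -0.0]
contact_force: [-5.6, -1.2, -3.6]
gripper_width: -0.0001
```

```bash
python3 - <<'E'
from h import *
st()
E
```

```text
t 24.2 w [ 0.5404 -0.0895  0.2141] S [0.0172 0.     0.2141] F [-5.61 -1.17 -3.56] w -0.0001 j7 [-0.5   0.48  0.78  1.86 -0.4   0.97 -0.86]
xaxis yaw deg 14.45 rel shifter -0.02 z [-9.e-04 -0.e+00 -1.e+00]
```

```bash
python3 - <<'E'
from h import *
look("scene14",(230,209));
save(snapshot("top"),"top14")
a=cv2.imread("pics/scene14.png");i=cv2.resize(a[185:230,200:260],None,fx=12,fy=12,interpolation=cv2.INTER_CUBIC)
for q,c in(((.24,0),(0,255,0)),((.265,0),(0,0,255))):
    p=(proj("scene",toW(Kn(q)))-[200,185]+.5)*12;cv2.circle(i,(int(p[0]),int(p[1])),110,c,1)
cv2.imwrite("pics/c14.png",i)
# image shift between 13 and 14, of knob patch
b=cv2.imread("pics/scene13.png")
t=b[201:219,223:240]
for n in("scene12","scene13","scene14"):
    im=cv2.resize(cv2.imread("pics/%s.png"%n),None,fx=8,fy=8,interpolation=cv2.INTER_CUBIC)[190*8:232*8,212*8:252*8]
    r=cv2.matchTemplate(im,cv2.resize(t,None,fx=8,fy=8,interpolation=cv2.INTER_CUBIC),cv2.TM_CCOEFF_NORMED);_,v,_,l=cv2.minMaxLoc(r);print(n,np.array(l)/8+[212,190],v)
st()
E
```

```text
circ [[230.75 209.25   9.24]
 [225.88 220.     9.92]]
(array([ 0.252, -0.015]), array([0.0498, 0.0028, 0.2287]))
mark [229.0, 211.1] 0.83 (array([0.268, 0.016]), array([ 0.0529, -0.003 ,  0.2279]))
scene12 [222.5 199.5] 0.9940832257270813
scene13 [223. 201.] 0.999220073223114
scene14 [223.25  201.375] 0.9972153306007385
t 24.35 w [ 0.5404 -0.0895  0.2141] S [0.0171 0.     0.2141] F [-5.67 -1.47 -3.73] w 0.0 j7 [-0.5   0.48  0.78  1.86 -0.4   0.97 -0.86]
xaxis yaw deg 14.45 rel shifter -0.02 z [-9.e-04  0.e+00 -1.e+00]
```

View pics/c14.png

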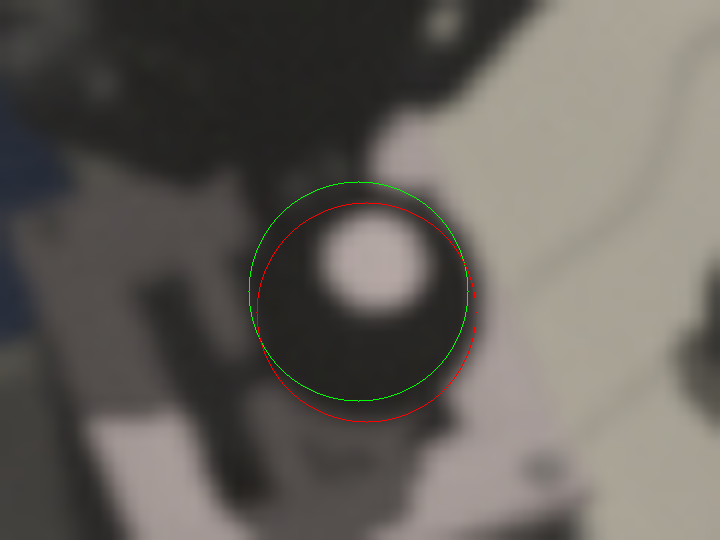

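View pics/scene14c.png

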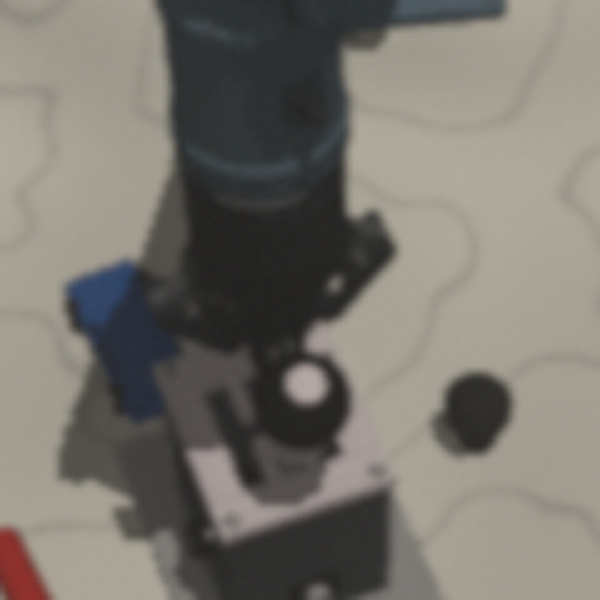

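>>> {"method": "servo_tool", "body": {
  "steps": [
    {"offset": [0.0003,0,0],"turn": [0,0,0],"jaw": 0},
    {"offset": [0.0006,0,0],"turn": [0,0,0],"jaw": 0},
    {"offset": [0.0009,0,0],"turn": [0,0,0],"jaw": 0},
    {"offset": [0.0012,0,0],"turn": [0,0,0],"jaw": 0},
    {"offset": [0.0015,0,0],"turn": [0,0,0],"jaw": 0},
    {"offset": [0.0015,0,0],"turn": [0,0,0],"jaw": 0},
    {"offset": [0.0015,0,0],"turn": [0,0,0],"jaw": 0},
    {"offset": [0.0015,0,0],"turn": [0,0,0],"jaw": 0},
    {"offset": [0.0015,0,0],"turn": [0,0,0],"jaw": 0},
    {"offset": [0.0015,0,0],"turn": [0,0,0],"jaw": 0}
  ]
}}

```text
t: 25.35
ee_pos: [0.5415, -0.0892, 0.214]
orientation: [-0.0, 0.992, 0.126, -0.001]
contact_force: [-6.6, -1.3, -4.8]
gripper_width: 0.0001
```

```bash
cat > tm.py <<'E'
from h import *
import sys
t=cv2.imread("pics/scene13.png")[201:219,223:240]
for n in sys.argv[1:]:
    im=cv2.resize(cv2.imread("pics/%s.png"%n),None,fx=16,fy=16,interpolation=cv2.INTER_CUBIC)[190*16:232*16,212*16:252*16]
    r=cv2.matchTemplate(im,cv2.resize(t,None,fx=16,fy=16,interpolation=cv2.INTER_CUBIC),cv2.TM_CCOEFF_NORMED);_,v,_,l=cv2.minMaxLoc(r);print(n,np.array(l)/16+[212,190],v)
E
python3 - <<'E'
from h import *
look("scene15",(230,209),False);st()
E
python3 tm.py scene12 scene13 scene14 scene15
```

```text
circ [[230.75 209.75   9.21]
 [225.5  222.88   9.49]]
(array([ 0.258, -0.012]), array([0.051 , 0.0024, 0.2284]))
t 25.4 w [ 0.5415 -0.0892  0.214 ] S [0.0183 0.     0.214 ] F [-5.74 -1.75 -3.98] w 0.0 j7 [-0.5   0.48  0.78  1.86 -0.41  0.97 -0.86]
xaxis yaw deg 14.44 rel shifter -0.03 z [-0.0016 -0.     -1.    ]
scene12 [222.4375 199.5625] 0.9944636225700378
scene13 [223. 201.] 0.9992103576660156
scene14 [223.1875 201.375 ] 0.9973846077919006
scene15 [223.1875 201.5   ] 0.9966976046562195
```

>>> {"method": "servo_tool", "body": {
  "steps": [
    {"offset": [0.0004,0,0],"turn": [0,0,0],"jaw": 0},
    {"offset": [0.0008,0,0],"turn": [0,0,0],"jaw": 0},
    {"offset": [0.0012,0,0],"turn": [0,0,0],"jaw": 0},
    {"offset": [0.0016,0,0],"turn": [0,0,0],"jaw": 0},
    {"offset": [0.002,0,0],"turn": [0,0,0],"jaw": 0},
    {"offset": [0.002,0,0],"turn": [0,0,0],"jaw": 0},
    {"offset": [0.002,0,0],"turn": [0,0,0],"jaw": 0},
    {"offset": [0.002,0,0],"turn": [0,0,0],"jaw": 0},
    {"offset": [0.002,0,0],"turn": [0,0,0],"jaw": 0},
    {"offset": [0.002,0,0],"turn": [0,0,0],"jaw": 0}
  ]
}}

```text
t: 26.4
ee_pos: [0.5429, -0.0888, 0.2138]
orientation: [-0.0, 0.992, 0.126, -0.001]
contact_force: [-7.0, -2.0, -5.0]
gripper_width: -0.0002
```

```bash
python3 - <<'E'
from h import *
look("scene16",(230,209),False);st()
E
python3 tm.py scene12 scene13 scene14 scene15 scene16
```

```text
circ [[230.75 209.88   9.24]
 [225.62 222.38   9.61]]
(array([ 0.26 , -0.012]), array([0.0513, 0.0023, 0.2283]))
t 26.45 w [ 0.5429 -0.0888  0.2138] S [0.0198 0.     0.2138] F [-7.25 -3.09 -4.51] w 0.0002 j7 [-0.5   0.48  0.78  1.85 -0.41  0.97 -0.86]
xaxis yaw deg 14.43 rel shifter -0.04 z [-2.7e-03 -1.0e-04 -1.0e+00]
scene12 [222.4375 199.5625] 0.9944636225700378
scene13 [223. 201.] 0.9992103576660156
scene14 [223.1875 201.375 ] 0.9973846077919006
scene15 [223.1875 201.5   ] 0.9966976046562195
scene16 [223.375 201.875] 0.994873046875
```

>>> {"method": "servo_tool", "body": {
  "steps": [
    {"offset": [0.0005,0,0],"turn": [0,0,0],"jaw": 0},
    {"offset": [0.001,0,0],"turn": [0,0,0],"jaw": 0},
    {"offset": [0.0015,0,0],"turn": [0,0,0],"jaw": 0},
    {"offset": [0.002,0,0],"turn": [0,0,0],"jaw": 0},
    {"offset": [0.0025,0,0],"turn": [0,0,0],"jaw": 0},
    {"offset": [0.0025,0,0],"turn": [0,0,0],"jaw": 0},
    {"offset": [0.0025,0,0],"turn": [0,0,0],"jaw": 0},
    {"offset": [0.0025,0,0],"turn": [0,0,0],"jaw": 0},
    {"offset": [0.0025,0,0],"turn": [0,0,0],"jaw": 0},
    {"offset": [0.0025,0,0],"turn": [0,0,0],"jaw": 0}
  ]
}}

```text
t: 27.45
ee_pos: [0.5447, -0.0883, 0.2135]
orientation: [-0.0, 0.992, 0.126, -0.002]
contact_force: [-8.5, -1.9, -5.0]
gripper_width: 0.0
```

```bash
python3 - <<'E'
from h import *
look("scene17",(230,209),False);st()
E
python3 tm.py scene15 scene16 scene17
```

```text
circ [[230.62 210.12   9.36]
 [226.12 222.5    9.23]]
(array([ 0.262, -0.009]), array([0.0518, 0.0018, 0.2282]))
t 27.5 w [ 0.5447 -0.0883  0.2135] S [2.160e-02 1.000e-04 2.135e-01] F [-8.58 -1.78 -4.68] w -0.0001 j7 [-0.5   0.49  0.78  1.85 -0.41  0.98 -0.87]
xaxis yaw deg 14.42 rel shifter -0.05 z [-4.1e-03 -1.0e-04 -1.0e+00]
scene15 [223.1875 201.5   ] 0.9966976046562195
scene16 [223.375 201.875] 0.994873046875
scene17 [223.5  202.25] 0.9954651594161987
```

View pics/scene17c.png

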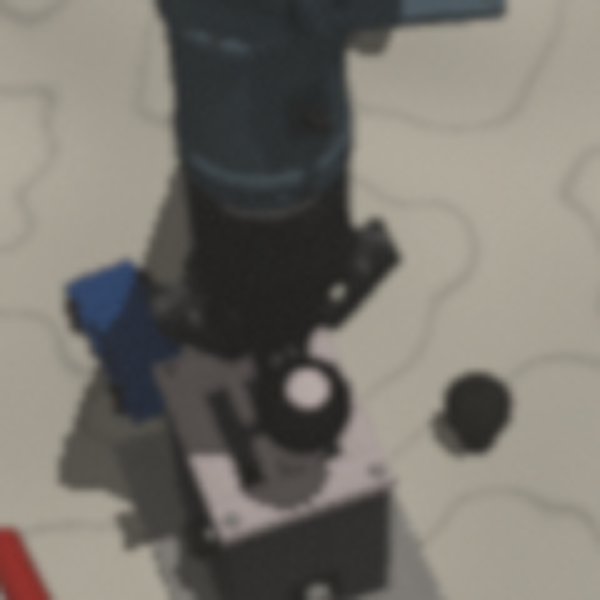

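Since about TCP x = 15 mm, the force has risen steadily from the 3 N sliding friction to about 9 N while the knob slowed. That means it is pressing on a slightly springy end stop. I'll retreat and check.

>>> {"method": "servo_tool", "body": {
  "steps": [
    {"offset": [-0.004,0,0],"turn": [0,0,0],"jaw": 0},
    {"offset": [-0.008,0,0],"turn": [0,0,0],"jaw": 0},
    {"offset": [-0.013,0,0],"turn": [0,0,0],"jaw": 0},
    {"offset": [-0.02,0,0],"turn": [0,0,0],"jaw": 0},
    {"offset": [-0.03,0,0],"turn": [0,0,0],"jaw": 0},
    {"offset": [-0.045,0,0],"turn": [0,0,0],"jaw": 0},
    {"offset": [-0.06,0,0],"turn": [0,0,0],"jaw": 0},
    {"offset": [-0.075,0,0],"turn": [0,0,0],"jaw": 0},
    {"offset": [-0.085,0,0],"turn": [0,0,0],"jaw": 0},
    {"offset": [-0.085,0,0],"turn": [0,0,0],"jaw": 0}
  ]
}}

```text
t: 28.5
ee_pos: [0.4634, -0.1094, 0.2146]
orientation: [-0.0, 0.992, 0.125, 0.0]
contact_force: [-0.3, 0.2, 0.2]
gripper_width: -0.0
```

```bash
python3 - <<'E'
from h import *
look("scene18",(229,208));st()
save(snapshot("top"),"top18")
a=cv2.imread("pics/scene18.png");i=cv2.resize(a[185:230,200:260],None,fx=12,fy=12,interpolation=cv2.INTER_CUBIC)
for q,c in(((.24,0),(0,255,0)),((.22,0),(0,0,255))):
    p=(proj("scene",toW(Kn(q)))-[200,185]+.5)*12;cv2.circle(i,(int(p[0]),int(p[1])),110,c,1)
cv2.imwrite("pics/c18.png",i)
E
python3 tm.py scene12 scene13 scene14 scene15 scene16 scene17 scene18
```

```text
circ [[229.12 210.     9.92]
 [221.   212.     8.1 ]]
(array([0.254, 0.009]), array([ 0.0504, -0.0017,  0.2286]))
mark [231.3, 211.0] 0.77 (array([ 0.276, -0.013]), array([0.0545, 0.0026, 0.2274]))
t 28.6 w [ 0.465  -0.1089  0.2146] S [-6.070e-02  1.000e-04  2.146e-01] F [ 0.7   0.03 -0.47] w -0.0005 j7 [-0.55  0.34  0.84  2.03 -0.33  0.9  -0.85]
xaxis yaw deg 14.48 rel shifter 0.01 z [ 1.4e-03  3.0e-04 -1.0e+00]
scene12 [222.4375 199.5625] 0.9944636225700378
scene13 [223. 201.] 0.9992103576660156
scene14 [223.1875 201.375 ] 0.9973846077919006
scene15 [223.1875 201.5   ] 0.9966976046562195
scene16 [223.375 201.875] 0.994873046875
scene17 [223.5  202.25] 0.9954651594161987
scene18 [223.3125 201.5625] 0.9741262793540955
```

View pics/c18.png

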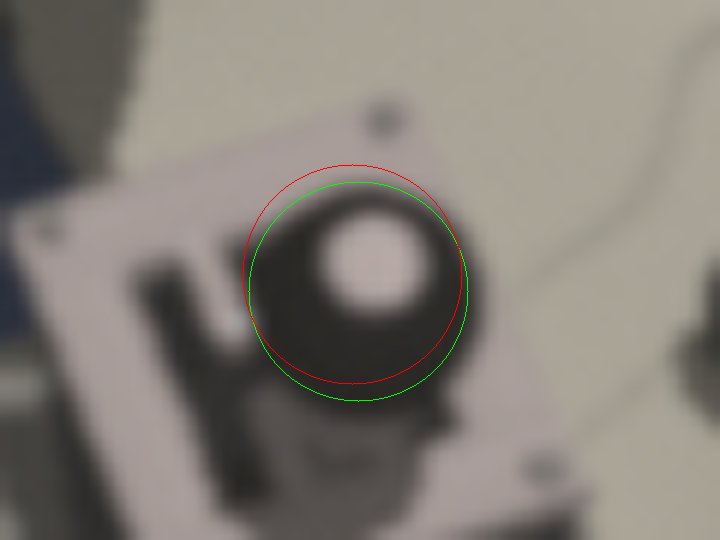

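View pics/scene18c.png

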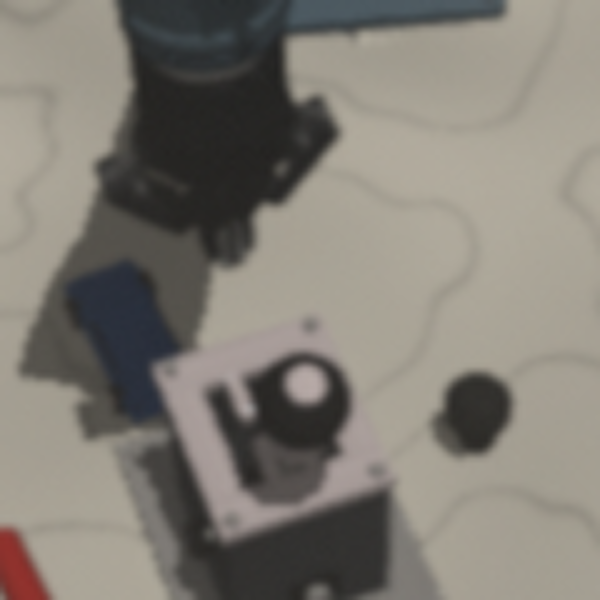

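After release the knob springs back only slightly. It rests on or just ahead of the predicted 0.24 circle, at about (230.7,209.5), in the middle plane. I'll lift clear and do a final check.

>>> {"method": "servo_tool", "body": {
  "steps": [
    {"offset": [-0.002,0,-0.01],"turn": [0,0,0],"jaw": 0},
    {"offset": [-0.004,-0.01,-0.03],"turn": [0,0,0],"jaw": 0},
    {"offset": [-0.004,-0.03,-0.05],"turn": [0,0,0],"jaw": 0},
    {"offset": [-0.004,-0.06,-0.07],"turn": [0,0,0],"jaw": 0},
    {"offset": [-0.004,-0.095,-0.09],"turn": [0,0,0],"jaw": 0},
    {"offset": [-0.004,-0.13,-0.11],"turn": [0,0,0],"jaw": 0},
    {"offset": [-0.004,-0.165,-0.12],"turn": [0,0,0],"jaw": 0},
    {"offset": [-0.004,-0.2,-0.12],"turn": [0,0,0],"jaw": 0},
    {"offset": [-0.004,-0.22,-0.12],"turn": [0,0,0],"jaw": 0},
    {"offset": [-0.004,-0.22,-0.12],"turn": [0,0,0],"jaw": 0}
  ]
}}

```text
t: 29.65
ee_pos: [0.4052, 0.1057, 0.335]
orientation: [-0.0, 0.992, 0.128, 0.0]
contact_force: [-0.3, -0.4, 0.2]
gripper_width: -0.0001
```

```bash
python3 - <<'E'
from h import *
look("scene19",(229,208));st()
save(snapshot("top"),"top19")
for m in mark_of("knob","top")[:1]: print(m,est(m["point"],"top"))
a=cv2.imread("pics/scene19.png");b=cv2.imread("pics/top19.png")
i=cv2.resize(b[145:220,240:320],None,fx=10,fy=8 and 10 ,interpolation=cv2.INTER_CUBIC)[:600]
for q,c in(((.24,0),(0,255,0)),((.22,0),(0,0,255))):
    p=(proj("top",toW(Kn(q)))-[240,145]+.5)*10;print(p);cv2.circle(i,(int(p[0]),int(p[1])),85,c,1)
cv2.imwrite("pics/c19t.png",i);cv2.imwrite("pics/c19.png",cv2.resize(np.vstack([a[60:300,60:460],b[60:300,60:460]]),None,fx=1.2,fy=1.2))
E
```

```text
circ [[230.   209.88   9.92]
 [222.75 213.     9.92]]
(array([ 0.257, -0.003]), array([0.0507, 0.0005, 0.2285]))
mark [230.7, 212.4] 0.7 (array([0.291, 0.001]), array([ 5.730e-02, -1.000e-04,  2.266e-01]))
t 29.75 w [0.4059 0.1025 0.3347] S [-0.0651  0.2195  0.3347] F [ 0.42 -0.28  0.28] w -0.0001 j7 [-1.09 -0.02  0.74  2.01  0.01  1.15 -1.67]
xaxis yaw deg 14.47 rel shifter -0.0 z [ 7.e-04 -3.e-04 -1.e+00]
{'point': [275.1, 161.2], 'conf': 0.73} (array([ 0.236, -0.01 ]), array([0.0467, 0.0019, 0.2295]))
[361.36423043 163.24655953]
[364.80433981 174.55019835]
```

View pics/c19t.png

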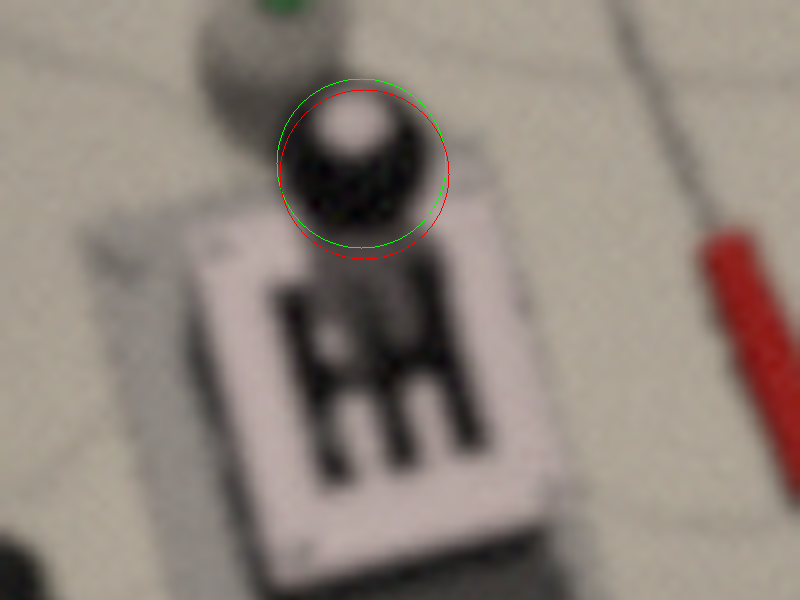

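View pics/c19.png

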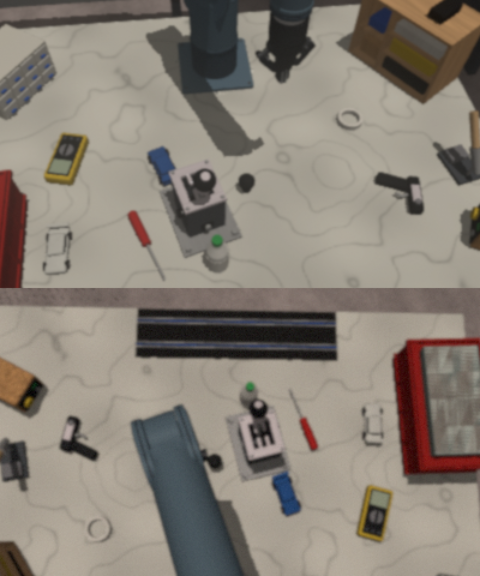

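```bash
python3 - <<'E'
from h import *
sign_off();print(read_state()["t"])
E
```

```text
the job is handed in; nothing more can be done
the job is handed in; nothing more can be done
```

The lever is in third, as far as the last pictures and forces show, and the job was handed in at about 29.8 s. It started partway back in the left plane, about 17 mm behind neutral at the knob. I closed the fingers and only ever pushed with their outer faces, first forward to neutral, then right to the middle plane, then forward to the stop.

- **Knob position:** with the arm clear, most readings put the knob about 47–51 mm forward (about 0.24–0.26 rad) and within 2 mm of the middle plane. The slight excess over 0.24 rad is within the calibration error.
- **End stop:** sliding took about 3 N. At the end the force rose steadily to about 9 N, and the knob sprang back about 2 mm on release. That looks like a slightly soft end stop.
- **Other things:** fourth, fifth and sixth were not entered. The bystanders look unmoved in both views. I never touched the reverse ring, and it looks down, but I did not measure it.

**Checks that disagreed:**
- Near the end stop the tool moved several millimetres more than the knob did in the pictures, so I judged "home" from the force rise and the pictures rather than from tool travel.
- The circle fit failed in a few frames, and I read those by eye.
- The last network reading from the scene camera gave 57 mm forward, which is past the stop. The top camera gave 47 mm.

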